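# Seal the puzzle canisters and pack them in the latched case

### The job

Pack the sorted puzzle pieces away: swing the latch of the wooden case free, open its lid, and stand every canister upright inside, having sealed each one before lifting it by pressing its plunger head right down until it stays at its stop. Then shut the lid fully and swing the latch back upright over its stud. Leave the mug, the puzzle box and the sorting tray where they are.

Things in the scene. Friction and masses are not known exactly. Their poses are not given: they have to be found in the camera images.
- case: wooden carry case, fixed on the table: an open box 136 mm front to back (x) by 346 mm wide (y) by 85 mm high, walls 8 mm, one undivided compartment (120 by 330 mm inside) whose floor is 8 mm above the table. Origin: centre of its underside, on the table; x points from its front to its hinge side, y along its width, z up. It carries the lid, which brings it to 106 mm high when shut
- case_floor (a point): centre of the inner floor of the case (8 mm above the table); axes as the case
- lid (a joint): the case's lid, 136 by 346 mm and 20 mm thick, 0.4 kg, hinged along the top of the back wall: 0 shut, grows as the front edge rises, 1.8 rad is the stop, leaning back a little past upright. Opened past about 1 rad it stays where it is left; lower than that it sinks shut by its own weight, onto the case
- lid_hinge (a point): point on the lid's hinge axis (parallel to the case's y) in the middle of the width: 68 mm behind the case's centre, 85.5 mm above the table
- lid_handle (a point): middle of the lid's handle, a dark steel bail: a straight round bar 12 mm thick and 90 mm long, parallel to the case's y, 42 mm in front of the lid's front edge, 95.5 mm above the table while the lid is shut; in the middle of the width. It is 178 mm from the hinge and 10 mm above the hinge's level (lid shut) and turns with the lid
- latch (a joint): swing latch on the front of the case: a brass lever that pivots in the plane of the front face. 0: upright, its claw over the stud of the lid, which it then really holds shut; grows as its upper end swings sideways towards the case's +y and down; 1.25 rad is the stop. The claw is clear of the stud beyond about 0.3 rad; it starts upright or nearly so. It stays where it is left (about 1 N at the pin moves it). It can be swung back over the stud only when the lid is fully down
- latch_pivot (a point): point on the latch's pivot axis (parallel to the case's x), 48 mm above the table, 105 mm to the case's +y side of its middle, 43 mm in front of the front face, right below the middle of the pin while the latch is upright
- latch_pin (a point): middle of the latch's finger pin: a dark round pin 12 mm thick that sticks out forwards (to the case's -x), from 21 to 62 mm in front of the front face, on the upper end of the lever, 57.5 mm from the pivot axis
- canister_1: push-top storage canister, all alike, about 0.27 kg: clear box with a white lid, 90 mm long (x) by 58 mm wide (y) by 70 mm high without its plunger head, full of puzzle pieces. It may be absent. Origin: centre of its underside; z up through the plunger
- plunger_1 (a joint): plunger of canister_1: 0 up (open), 0.012 m pressed to its stop (sealed). A snap spring resists with up to about 10 N over the first 2 mm, then less; past about 7 mm it snaps down to its stop and stays there; let go before that, it springs back up
- head_1 (a point): centre of the top of the plunger head of canister_1: a round grey head 42 mm across in the middle of the lid, its top 84 mm above the canister's underside when up and 72 mm when pressed home
- canister_2: push-top storage canister, all alike, about 0.27 kg: clear box with a white lid, 90 mm long (x) by 58 mm wide (y) by 70 mm high without its plunger head, full of puzzle pieces. It may be absent. Origin: centre of its underside; z up through the plunger
- plunger_2 (a joint): plunger of canister_2: 0 up (open), 0.012 m pressed to its stop (sealed). A snap spring resists with up to about 10 N over the first 2 mm, then less; past about 7 mm it snaps down to its stop and stays there; let go before that, it springs back up
- head_2 (a point): centre of the top of the plunger head of canister_2: a round grey head 42 mm across in the middle of the lid, its top 84 mm above the canister's underside when up and 72 mm when pressed home
- canister_3: push-top storage canister, all alike, about 0.27 kg: clear box with a white lid, 90 mm long (x) by 58 mm wide (y) by 70 mm high without its plunger head, full of puzzle pieces. It may be absent. Origin: centre of its underside; z up through the plunger
- plunger_3 (a joint): plunger of canister_3: 0 up (open), 0.012 m pressed to its stop (sealed). A snap spring resists with up to about 10 N over the first 2 mm, then less; past about 7 mm it snaps down to its stop and stays there; let go before that, it springs back up
- head_3 (a point): centre of the top of the plunger head of canister_3: a round grey head 42 mm across in the middle of the lid, its top 84 mm above the canister's underside when up and 72 mm when pressed home
- canister_4: push-top storage canister, all alike, about 0.27 kg: clear box with a white lid, 90 mm long (x) by 58 mm wide (y) by 70 mm high without its plunger head, full of puzzle pieces. It may be absent. Origin: centre of its underside; z up through the plunger
- plunger_4 (a joint): plunger of canister_4: 0 up (open), 0.012 m pressed to its stop (sealed). A snap spring resists with up to about 10 N over the first 2 mm, then less; past about 7 mm it snaps down to its stop and stays there; let go before that, it springs back up
- head_4 (a point): centre of the top of the plunger head of canister_4: a round grey head 42 mm across in the middle of the lid, its top 84 mm above the canister's underside when up and 72 mm when pressed home
- mug: blue mug, 82 mm across and 95 mm high, not part of the work. Origin: centre of its underside
- carton: closed cardboard puzzle box 190 by 135 by 45 mm, not part of the work. Origin: centre of its underside
- tray: white sorting tray 200 by 150 by 24 mm with puzzle pieces, not part of the work. Origin: centre of its underside

How it is judged:
On the way, in this order (a step that is already met when the one before it is completed fails the run):
1. the latch is swung clear of the lid's stud (beyond 0.6 rad) (value of joint latch above 0.6 rad), for 0.2 s.
2. the lid is open (beyond 1.2 rad) (value of joint lid above 1.2 rad), for 0.2 s.
3. every canister stands upright on the floor of the case, sealed, with the lid still open (value of joint lid above 0.8 rad and x of canister_1 in the frame of case between -0.06 and 0.06 m and y of canister_1 in the frame of case between -0.165 and 0.165 m and z of canister_1 in the frame of case between 0 and 0.014 m and angle between each of canister_1, canister_2, canister_3, canister_4's own z axis and vertical below 0.12 rad and linear speed of each of canister_1, canister_2, canister_3, canister_4 below 0.03 m/s and value of joint each of plunger_1, plunger_2, plunger_3, plunger_4 above 0.009 m and x of canister_2 in the frame of case between -0.06 and 0.06 m and y of canister_2 in the frame of case between -0.165 and 0.165 m and z of canister_2 in the frame of case between 0 and 0.014 m and x of canister_3 in the frame of case between -0.06 and 0.06 m and y of canister_3 in the frame of case between -0.165 and 0.165 m and z of canister_3 in the frame of case between 0 and 0.014 m and x of canister_4 in the frame of case between -0.06 and 0.06 m and y of canister_4 in the frame of case between -0.165 and 0.165 m and z of canister_4 in the frame of case between 0 and 0.014 m), for 0.2 s.
4. the lid is shut (value of joint lid below 0.04 rad), for 0.2 s.
5. the latch is upright over the stud (value of joint latch below 0.2 rad), for 0.2 s.
At the end, for the whole second after the job is handed in: Every canister stands inside the case, upright within 7 degrees, on its floor and at rest, its plunger at least 9 of 12 mm down; the lid is shut within 0.04 rad and the latch is within 0.2 rad of upright (x of canister_1 in the frame of case between -0.06 and 0.06 m and y of canister_1 in the frame of case between -0.165 and 0.165 m and z of canister_1 in the frame of case between 0 and 0.014 m and angle between each of canister_1, canister_2, canister_3, canister_4's own z axis and vertical below 0.12 rad and linear speed of each of canister_1, canister_2, canister_3, canister_4 below 0.03 m/s and value of joint each of plunger_1, plunger_2, plunger_3, plunger_4 above 0.009 m and x of canister_2 in the frame of case between -0.06 and 0.06 m and y of canister_2 in the frame of case between -0.165 and 0.165 m and z of canister_2 in the frame of case between 0 and 0.014 m and x of canister_3 in the frame of case between -0.06 and 0.06 m and y of canister_3 in the frame of case between -0.165 and 0.165 m and z of canister_3 in the frame of case between 0 and 0.014 m and x of canister_4 in the frame of case between -0.06 and 0.06 m and y of canister_4 in the frame of case between -0.165 and 0.165 m and z of canister_4 in the frame of case between 0 and 0.014 m and value of joint lid below 0.04 rad and value of joint latch below 0.2 rad); the robot touches nothing.
It fails at once if a canister is lifted more than 50 mm before it is sealed ((height (world z) of canister_1 above 0.05 m and value of joint plunger_1 below 0.008 m) or (height (world z) of canister_2 above 0.05 m and value of joint plunger_2 below 0.008 m) or (height (world z) of canister_3 above 0.05 m and value of joint plunger_3 below 0.008 m) or (height (world z) of canister_4 above 0.05 m and value of joint plunger_4 below 0.008 m)).
It fails at once if the mug, the puzzle box or the sorting tray is moved more than 30 mm (distance of any of mug, carton, tray from where it was at the start of the episode above 0.03 m).
Of canister_1, canister_2, canister_3, canister_4 only 2 to 3 are there at a start; the rules pass over those that are not, and their reading is None.
At some moment in a run one of canister_1, canister_2, canister_3, canister_4 may be knocked a few centimetres aside while the robot is not near it.
It also fails if it takes over 210 s, if anything falls off the work surface, if the arm or the gripper's body presses on something with over 40 N, if the wrist force passes 120 N, or if a joint passes its speed limit or range.

### The arm

A 7-joint arm with a two-finger parallel gripper is mounted at the origin on the work surface. World frame = base frame: x ahead of the robot, y to its left, z up, the work surface at z = 0. Lengths are in m, angles in rad, forces in N, time in s.
With the tool pointing down it reaches from about 0.4 to 0.925 m from the base axis. Payload 5.6 kg.
Tool frame: the origin (TCP) lies at the very end of the fingers, on their centre line; the grasp point (between the pads) lies 19 mm behind it (env.grip_depth is the distance from the TCP to the grasp point, in m); z points along the fingers, y is the line along which they close (so a half turn about z gives the same grasp; the last joint's range is limited). The gripper opens to 85 mm and grips with 20 to 120 N. Pads are 22 mm wide; open, the fingers measure 114 mm over their backs; the gripper's body (76 mm by 85 mm) begins 54 mm behind the grasp point. The pads swing forward as they close: fully open they stand 13 mm farther back than shut.
Start: joints at [1.186, 0.468, -0.012, 1.603, 0.006, 1.071, -0.056], TCP at [0.218, -0.612, 0.231] pointing down, gripper open.
Joint ranges: [-2.53, 2.53], [-0.31, 2.02], [-1.57, 1.55], [0.28, 2.44], [-1.29, 4.43], [0.15, 1.84], [-2.92, 2.92]. Speed limits (rad/s): [2.57, 2.57, 3.14, 3.14, 3.14, 3.14, 3.14].

### API

Orientations are given as a 3x3 rotation matrix whose columns are the frame's x, y, z axes.
In Python, from workcell import env, imaging gives the robot as it stands. The module is installed in compiled form; this text tells all that it offers.
- The arm moves only by the tool servo_tool, never from a script. Its argument "series" is a list of rows, each a list of 2 entries, a list of its own where there are three numbers: the shift along the tool's x, y, z each as a share of 0.03 m, from -1 to 1, then the turn, a rotation vector about the tool's x, y, z each as a share of 6 degrees, from -1 to 1. In form: [[[x, y, z], [wx, wy, wz]], ...]. A call has 1 to 5 rows; each row shifts and turns the commanded pose from where the row before left it, along the tool's axes as they then stand; what a row does not reach is not made up. A row lasts 1/12 s, in which the tool goes at most 41.7 mm and 7.16 degrees, less where a joint would pass 70% of its speed; a pose out of reach is approached as far as the arm can. A call with a number of a shift or a turn outside -1 to 1 is refused whole. A call with a gripper value outside its range is refused whole. "jaw" is the opening, from 0 (shut) to 1 (fully open), set as the call begins (left out, the last holds). The fingers move at their own pace and stop on an object; "newtons" is the grip in N (left out, the last holds). Time passes only in rows, so rows that do not move let the fingers close. It gives the time, the measured TCP pose, the force, the opening and the grip force at its end, in the units of the state.
- env.observe(): the state, without advancing time (a new reading comes with each control period).
- imaging.camera(name): name is "scene" or "top"; returns a dict with "img" (384x512x3 uint8, blue, green, red), "K" (3x3 intrinsics, pixels), "rvec" (rotation vector, rad) and "tvec" (3), from world to camera coordinates, as OpenCV has them. Camera axes: x right, y down, z forward; pixel columns grow to the right and rows downward; lengths in m; the calibration is good to about 2 mm. A picture is of the moment at which its call begins. There is no depth.
- env.job_done(): hands the job in; it is judged then, once.
The state is a dict: "time_s": time; "joint_positions": joint angles; "dq": joint speeds; "joint_efforts": joint torques, N m; "tcp_pos": TCP position; "tcp_rot": TCP orientation; "contact_force": force on the tool from outside, world axes, zero at the start; "moment": the same for the moment, N m; "finger_gap": finger opening in m; "grip_force": force on a finger pad.
Only numpy, scipy, OpenCV 4.12 (cv2) and the standard library are available. Lean on these libraries where they do the work, as an engineer would, in place of code of your own. Each camera call takes 0.05 s, during which the arm holds its last target. There are 200 camera calls.

## Working session

There is one attempt and no reset: what is moved stays moved. The work goes in short steps, Python scripts to look and compute and a tool call to move; the robot and the scene stay as the last step left them, time stands still between calls to the robot, and variables do not carry over. Pictures are saved under pics/ and viewed, at most 14 in all, crops included, and the job is handed in when it is done.

Besides the shell and the picture viewer there is one more tool, called after "Emit:" as a command line: name --argument value ..., lists and objects as JSON in quotes. servo_tool: Moves the arm, as the interface text tells. Its arguments: {"type":"object","properties":{"series":{"type":"array"},"jaw":{"type":"number"},"newtons":{"type":"number"}},"required":["series"]}

```bash
mkdir -p pics; ls; cat > h.py <<'E'
import numpy as np, cv2
from workcell import env, imaging
def cam(n):
    c=imaging.camera(n); c['R']=cv2.Rodrigues(np.array(c['rvec'],float))[0]; c['t']=np.array(c['tvec'],float).ravel(); c['K']=np.array(c['K'],float); return c
def ray(c,uv):
    d=c['R'].T@np.linalg.inv(c['K'])@np.array([uv[0],uv[1],1.]); return -c['R'].T@c['t'], d/np.linalg.norm(d)
def plane(c,uv,z):
    o,d=ray(c,uv); return o+d*(z-o[2])/d[2]
def proj(c,P):
    p=c['K']@(c['R']@np.array(P,float)+c['t']); return p[:2]/p[2]
def st():
    s=env.observe(); print(round(s['time_s'],2),np.round(s['tcp_pos'],4),np.round(s['contact_force'],1),round(s['finger_gap'],4),round(s['grip_force'],1)); return s
E
python3 - <<'E'
from h import *
s=st(); print(np.round(s['tcp_rot'],3), env.grip_depth)
for n in('scene','top'):
    c=cam(n); cv2.imwrite(f'pics/{n}0.png',cv2.resize(c['img'],(800,600),interpolation=cv2.INTER_CUBIC)); cv2.imwrite(f'{n}0.png',c['img']); print(n,ray(c,(256,192)),c['K'][0,0])
E
```

```text
pics
0.0 [ 0.2176 -0.6119  0.2303] [-0.5 -0.7 -0.9] 0.0852 0.0
[[ 0.942  0.335 -0.001]
 [ 0.335 -0.942  0.002]
 [-0.    -0.002 -1.   ]] 0.0187
scene (array([1.36998019, 1.1520495 , 0.9888625 ]), array([-0.47531215, -0.67530595, -0.56395057])) 419.74038116902017
top (array([0.45357152, 0.04110283, 1.93087503]), array([ 6.01154411e-02,  8.80551221e-04, -9.98191043e-01])) 430.6613946880549
```

View pics/scene0.png

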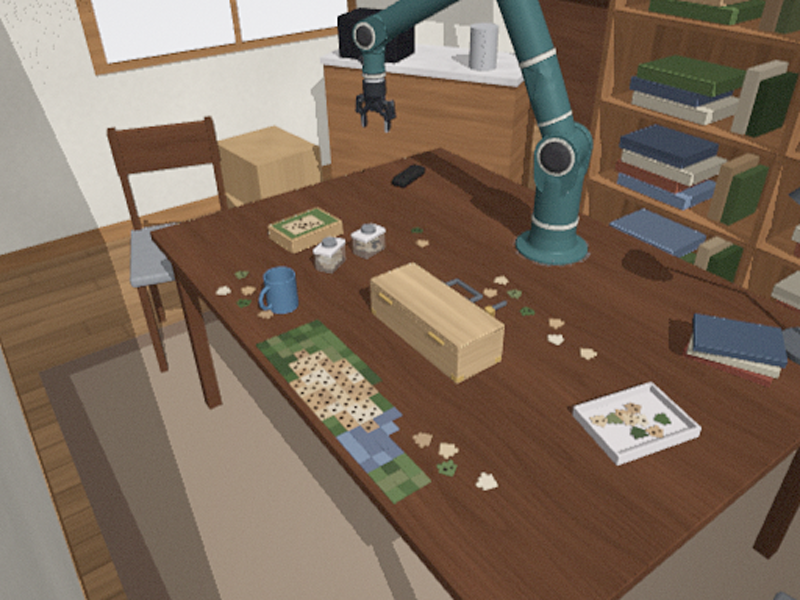

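View pics/top0.png

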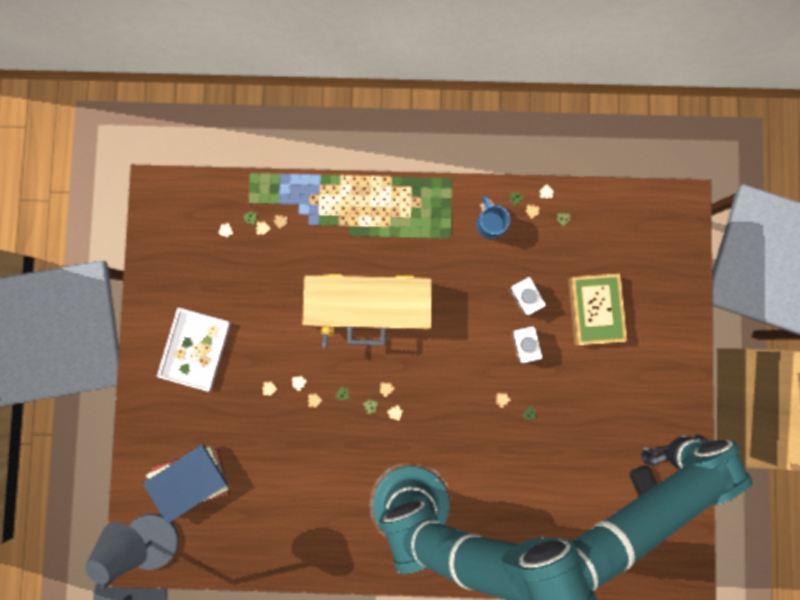

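The top view shows the case at about (367,302) with its handle and latch pin (327,335) facing the robot. Two canisters stand at (528,296) and (528,345). The mug, puzzle box and tray are clear of the case.

```bash
cat >> h.py <<'E'
def comps(m,lo=30):
    return [x for x in cv2.findContours(m.astype(np.uint8),cv2.RETR_EXTERNAL,cv2.CHAIN_APPROX_NONE)[0] if cv2.contourArea(x)>lo]
def rect(c,cnt,z):
    "minAreaRect of contour cast to plane z -> centre, long side, short side, yaw of long side"
    P=np.array([plane(c,p[0],z)[:2] for p in cnt],np.float32)
    (cx,cy),(w,h),a=cv2.minAreaRect(P*1000)
    if w<h: w,h,a=h,w,a+90
    return np.round([cx,cy,w,h,(a+90)%180-90],1)
E
python3 - <<'E'
from h import *
c=cam('top'); im=c['img']; hsv=cv2.cvtColor(im,cv2.COLOR_BGR2HSV)
roi=np.zeros(im.shape[:2],bool); roi[150:260,180:300]=1
m=(hsv[...,2]>120)&roi
m=cv2.morphologyEx(m.astype(np.uint8),cv2.MORPH_OPEN,np.ones((5,5)))
for k in comps(m): print('lid',rect(c,k,.106))
roi[:]=0; roi[160:240,318:358]=1
wm=(hsv[...,1]<60)&(hsv[...,2]>100)&roi
for k in comps(wm): print('can',rect(c,k,.07),cv2.boundingRect(k))
a=im[165:245,175:365]; cv2.imwrite('pics/crop1.png',cv2.resize(a,None,fx=4.2,fy=4.2,interpolation=cv2.INTER_CUBIC))
c=cam('scene'); a=c['img'][130:250,180:340]; cv2.imwrite('pics/crop2.png',cv2.resize(a,None,fx=5,fy=5,interpolation=cv2.INTER_CUBIC))
E
```

```text
lid [445.4  31.   59.1  25.2 -88.4]
lid [510.8 112.2 509.4 461.5 -88.5]
can [ 453.7 -310.    94.3   64.9   14.9] (328, 209, 19, 24)
can [ 587.  -309.1   95.3   65.5   29.8] (327, 177, 22, 25)
```

View pics/crop1.png

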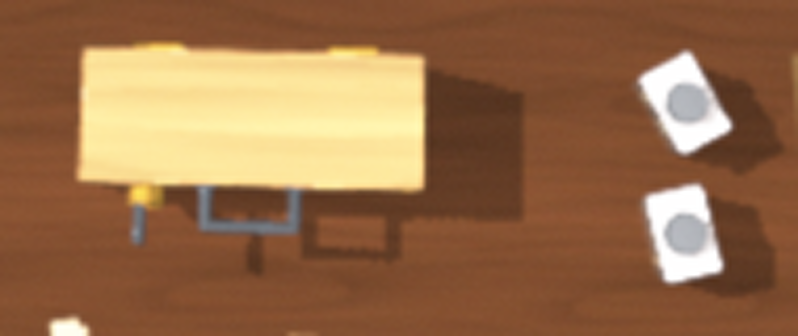

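View pics/crop2.png

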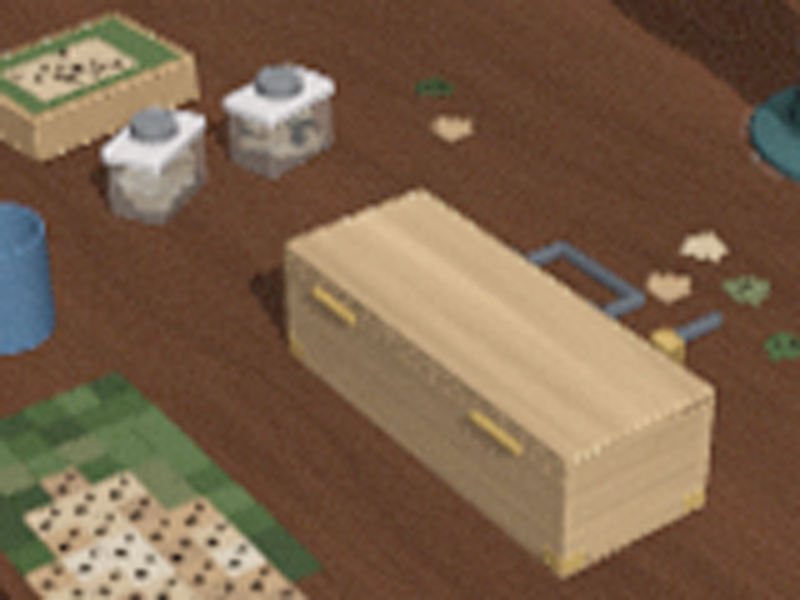

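Crop 1 (×4.2, offset 175,165) shows the lid corners at (78,181), (84,48), (424,55) and (424,190). The handle bar runs (203,224)–(297,230) and the pin (141,205)–(136,240). Crop 2 shows both plungers up.

```bash
python3 - <<'E'
from h import *
c=cam('top')
f=lambda p,z:np.round(plane(c,((p[0]+.5)/4.2-.5+175,(p[1]+.5)/4.2-.5+165),z)*1000,1)
for p in((78,181),(84,48),(424,55),(424,190)): print('lid',f(p,.106))
for p in((199,228),(299,232)): print('bar',f(p,.0955))
for p in((137,240),(140,208)): print('pin',f(p,.1055))
for p in((687,102),(687,234)): print('head',f(p,.084))
s=cam('scene')
g=lambda p,z:np.round(plane(s,((p[0]+.5)/5-.5+180,(p[1]+.5)/5-.5+130),z)*1000,1)
for p in((566,462),(713,388),(422,190),(287,246)): print('lid s',g(p,.106))
for p in((562,246),(640,298)): print('bar s',g(p,.0955))
for p in((718,319),): print('pin tip s',g(p,.1055))
for p in((155,119),(280,76)): print('head s',g(p,.084))
E
```

```text
lid [489.6 306.7 106. ]
lid [624.3 306.  106. ]
lid [626.6 -38.9 106. ]
lid [490.2 -42.1 106. ]
bar [445.7 184.   95.5]
bar [444.5  82.7  95.5]
pin [432.  245.1 105.5]
pin [464.2 243.3 105.5]
head [ 587.8 -309.6   84. ]
head [ 453.4 -311.1   84. ]
lid s [631.3 314.7 106. ]
lid s [494.6 312.2 106. ]
lid s [496.9 -28.7 106. ]
lid s [631.9 -24.3 106. ]
bar s [449.5  92.6  95.5]
bar s [449.3 184.7  95.5]
pin tip s [432.1 250.9 105.5]
head s [ 591.3 -299.1   84. ]
head s [ 458.1 -299.5   84. ]
```

```bash
cat >> h.py <<'E'
from scipy.spatial.transform import Rotation as Ro
def plan(*tg):
    "each target (x,y,z[,yaw deg]): shares of move (tool axes) and turn from the measured pose / previous target; tool down"
    s=st(); p=s['tcp_pos']; R=np.array(s['tcp_rot'])
    for t in tg:
        d=R.T@(np.array(t[:3])-p)/.03
        yaw=np.radians(t[3]) if len(t)>3 else np.arctan2(R[1,0],R[0,0])
        T=np.array([[np.cos(yaw),np.sin(yaw),0],[np.sin(yaw),-np.cos(yaw),0],[0,0,-1]])
        w=Ro.from_matrix(R.T@T).as_rotvec(degrees=True)/6
        print('shift',np.round(d,2),'then turn',np.round(w,2)); p=np.array(t[:3]); R=T
E
```

Emit:
servo_tool --series '[[[0.985,-0.63,0.3],[0,0,0]],[[0.985,-0.63,0.3],[0,0,0]],[[0.985,-0.63,0.3],[0,0,0]],[[0.985,-0.63,0.3],[0,0,0]],[[0.985,-0.63,0.3],[0,0,0]]]' --jaw 0

```text
time_s: 0.72
tcp_pos: [0.3261, -0.4725, 0.186]
tcp_rot: [[0.942, 0.335, 0.0], [0.335, -0.942, -0.0], [0.0, 0.0, -1.0]]
contact_force: [-0.1, -0.2, -0.8]
finger_gap: 0.0255
grip_force: 0.0
```

Emit:
servo_tool --series '[[[0.985,-0.63,0.3],[0,0,0]],[[0.985,-0.63,0.3],[0,0,0]],[[0.985,-0.63,0.3],[0,0,0]],[[0.985,-0.63,0.3],[0,0,0]],[[0.985,-0.63,0.3],[0,0,0]]]'

```text
time_s: 1.13
tcp_pos: [0.4337, -0.334, 0.1411]
tcp_rot: [[0.942, 0.335, 0.0], [0.335, -0.942, -0.0], [0.0, 0.0, -1.0]]
contact_force: [0.5, 0.6, -1.0]
finger_gap: -0.0001
grip_force: 0.0
```

Emit:
servo_tool --series '[[[0.985,-0.63,0.3],[0,0,0]],[[0,0,0],[0,0,0.82]],[[0,0,0],[0,0,0.82]],[[0,0,0],[0,0,0.82]],[[0,0,0],[0,0,0.82]]]'

```text
time_s: 1.55
tcp_pos: [0.4546, -0.3073, 0.1322]
tcp_rot: [[1.0, -0.005, -0.0], [-0.005, -1.0, -0.0], [-0.0, 0.0, -1.0]]
contact_force: [-1.0, -0.2, -1.1]
finger_gap: 0.0004
grip_force: 0.0
```

```bash
python3 - <<'E'
from h import *
s=st(); print(np.round(s['tcp_rot'],3).tolist())
plan((.455,-.307,.11,0))
out=[]
for n in('top','scene'):
    c=cam(n); u=proj(c,s['tcp_pos']); print(n,u)
    x,y=np.round(u).astype(int); x0,y0=x-25,y-40; out.append(cv2.resize(c['img'][y0:y0+75,x0:x0+50],None,fx=8,fy=8,interpolation=cv2.INTER_CUBIC)); print(x0,y0)
cv2.imwrite('pics/a1.png',np.hstack(out))
E
```

```text
1.55 [ 0.4546 -0.3073  0.1322] [-1.  -0.2 -1.1] 0.0004 0.0
[[1.0, -0.005, -0.0], [-0.005, -1.0, -0.0], [-0.0, 0.0, -1.0]]
1.55 [ 0.4546 -0.3073  0.1322] [-1.  -0.2 -1.1] 0.0004 0.0
shift [ 0.01 -0.01  0.74] then turn [ 0.    0.   -0.05]
top [339.5157617  220.08612866]
315 180
scene [234.85839345 134.497469  ]
210 94
```

View pics/a1.png

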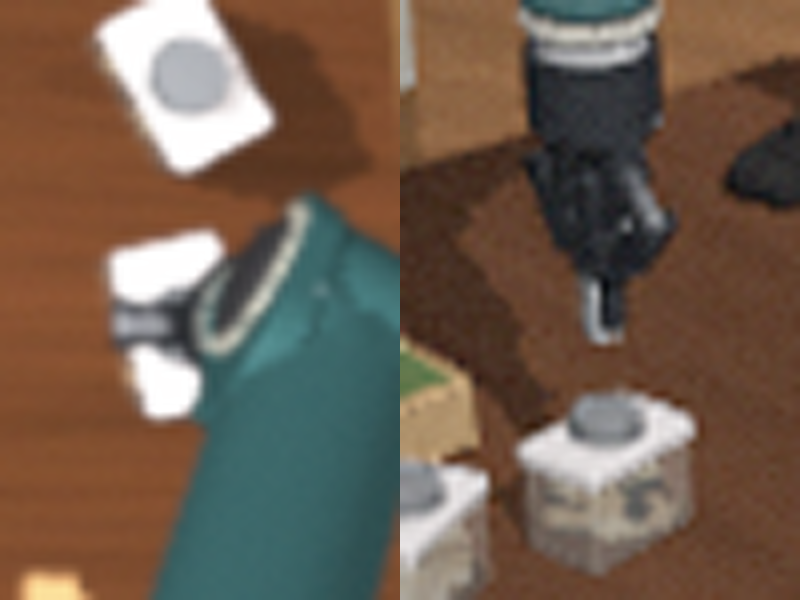

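The top view shows the shut fingers over canister A's head. In the scene view the fingertip at (234,136) is above the head at (235,145), so I'll press straight down.

Emit:
servo_tool --series '[[[0,0,0.8],[0,0,0]],[[0,0,0.6],[0,0,0]],[[0,0,0.25],[0,0,0]],[[0,0,0.2],[0,0,0]],[[0,0,0.15],[0,0,0]]]'

```text
time_s: 2.07
tcp_pos: [0.454, -0.3074, 0.0721]
tcp_rot: [[1.0, -0.0, -0.001], [-0.0, -1.0, 0.001], [-0.001, -0.001, -1.0]]
contact_force: [-1.1, 0.8, 1.9]
finger_gap: -0.0003
grip_force: 0.8
```

Emit:
servo_tool --series '[[[0,0,0.05],[0,0,0]],[[0,0,0.05],[0,0,0]],[[0,0,0],[0,0,0]]]'

```text
time_s: 2.32
tcp_pos: [0.4541, -0.3076, 0.0717]
tcp_rot: [[1.0, -0.001, -0.001], [-0.001, -1.0, 0.0], [-0.001, -0.0, -1.0]]
contact_force: [-6.8, 4.2, 21.1]
finger_gap: 0.0001
grip_force: 10.1
```

Emit:
servo_tool --series '[[[0,0,-0.7],[0,0,0]],[[0.3,0,-0.7],[0,0,0]],[[1,0,0],[0,0,0]],[[1,0,0],[0,0,0]],[[1,0,0],[0,0,0]]]'

```text
time_s: 2.73
tcp_pos: [0.555, -0.3084, 0.1127]
tcp_rot: [[1.0, -0.001, 0.002], [-0.001, -1.0, -0.001], [0.002, 0.001, -1.0]]
contact_force: [0.8, -0.3, -0.3]
finger_gap: 0.0001
grip_force: 0.0
```

Emit:
servo_tool --series '[[[1,0,0],[0,0,0]],[[0.2,0,0.3],[0,0,0]],[[0,0,0.5],[0,0,0]],[[0,0,0.25],[0,0,0]],[[0,0,0.25],[0,0,0]]]'

```text
time_s: 3.15
tcp_pos: [0.591, -0.3074, 0.0732]
tcp_rot: [[1.0, -0.001, 0.003], [-0.001, -1.0, 0.0], [0.003, -0.0, -1.0]]
contact_force: [1.6, 2.9, 4.2]
finger_gap: -0.0001
grip_force: 1.9
```

Emit:
servo_tool --series '[[[0,0,0.07],[0,0,0]],[[0,0,0.03],[0,0,0]],[[0,0,0],[0,0,0]]]'

```text
time_s: 3.4
tcp_pos: [0.5908, -0.3075, 0.0719]
tcp_rot: [[1.0, -0.001, 0.003], [-0.001, -1.0, 0.0], [0.003, -0.0, -1.0]]
contact_force: [-0.5, 2.8, 11.4]
finger_gap: -0.0003
grip_force: 6.0
```

Emit:
servo_tool --series '[[[0,0,-0.8],[0,0,0]],[[0,0,-0.9],[0,0,0]],[[-0.3,-1,-0.9],[0,0,0]],[[-0.3,-1,-0.9],[0,0,0]],[[-0.3,-1,0],[0,0,0]]]'

```text
time_s: 3.82
tcp_pos: [0.5644, -0.2187, 0.1797]
tcp_rot: [[1.0, -0.003, 0.008], [-0.003, -1.0, -0.003], [0.008, 0.003, -1.0]]
contact_force: [1.4, 0.2, 1.6]
finger_gap: -0.0001
grip_force: 0.0
```

```bash
python3 - <<'E'
from h import *
plan((.42,.212,.17,0),(.44,.212,.06))
E
```

```text
3.82 [ 0.5644 -0.2187  0.1797] [1.4 0.2 1.6] -0.0001 0.0
shift [ -4.86 -14.34   0.24] then turn [ 0.03 -0.08 -0.03]
shift [0.67 0.   3.67] then turn [0. 0. 0.]
```

Emit:
servo_tool --series '[[[-0.32,-0.956,0],[0,0,0]],[[-0.32,-0.956,0],[0,0,0]],[[-0.32,-0.956,0],[0,0,0]],[[-0.32,-0.956,0],[0,0,0]],[[-0.32,-0.956,0],[0,0,0]]]'

```text
time_s: 4.23
tcp_pos: [0.5134, -0.0736, 0.1743]
tcp_rot: [[1.0, -0.002, -0.0], [-0.002, -1.0, -0.0], [-0.0, 0.0, -1.0]]
contact_force: [0.3, 0.7, -0.4]
finger_gap: 0.0002
grip_force: 0.0
```

Emit:
servo_tool --series '[[[-0.32,-0.956,0],[0,0,0]],[[-0.32,-0.956,0],[0,0,0]],[[-0.32,-0.956,0],[0,0,0]],[[-0.32,-0.956,0],[0,0,0]],[[-0.32,-0.956,0],[0,0,0]]]'

```text
time_s: 4.65
tcp_pos: [0.4659, 0.0697, 0.1743]
tcp_rot: [[1.0, -0.002, -0.0], [-0.002, -1.0, -0.001], [-0.0, 0.001, -1.0]]
contact_force: [0.2, -0.1, -0.5]
finger_gap: -0.0002
grip_force: 0.0
```

Emit:
servo_tool --series '[[[-0.32,-0.956,0],[0,0,0]],[[-0.32,-0.956,0],[0,0,0]],[[-0.32,-0.956,0],[0,0,0]],[[-0.32,-0.956,0],[0,0,0]],[[-0.32,-0.956,0],[0,0,0]]]'

```text
time_s: 5.07
tcp_pos: [0.4184, 0.2131, 0.1744]
tcp_rot: [[1.0, -0.002, 0.0], [-0.002, -1.0, -0.001], [0.0, 0.001, -1.0]]
contact_force: [0.7, -0.3, -0.6]
finger_gap: 0.0001
grip_force: 0.0
```

```bash
python3 - <<'E'
from h import *
s=env.observe(); print(np.round(s['joint_positions'],2))
plan((.44,.212,.17,0),(.44,.212,.06))
out=[]
for n in('top','scene'):
    c=cam(n); u=proj(c,s['tcp_pos']); print(n,u)
    x,y=np.round(u).astype(int); x0,y0=x-32,y-35; out.append(cv2.resize(c['img'][y0:y0+75,x0:x0+65],None,fx=6,fy=6,interpolation=cv2.INTER_CUBIC)); print(x0,y0)
cv2.imwrite('pics/a2.png',np.hstack(out))
E
```

```text
[-0.29  0.26 -0.28  2.07  0.1   0.82 -2.21]
5.07 [0.4184 0.2131 0.1744] [ 0.7 -0.3 -0.6] 0.0001 0.0
shift [0.72 0.03 0.15] then turn [ 0.01 -0.   -0.02]
shift [0.   0.   3.67] then turn [0. 0. 0.]
top [213.09448581 225.49638993]
181 190
scene [320.23021857 172.06172192]
288 137
```

View pics/a2.png

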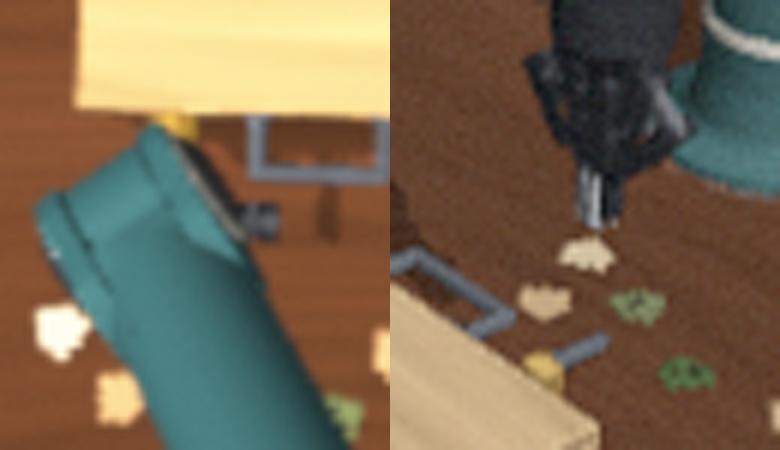

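The scene view shows the shut fingers above the gap between the handle's end and the pin, so going down there is clear. I'll then push the pin towards +y.

Emit:
servo_tool --series '[[[0.35,0,0.8],[0,0,0]],[[0.35,0,0.8],[0,0,0]],[[0,0,0.8],[0,0,0]],[[0,0,0.8],[0,0,0]],[[0,0,0.6],[0,0,0]]]'

```text
time_s: 5.58
tcp_pos: [0.4399, 0.2106, 0.0585]
tcp_rot: [[1.0, -0.003, -0.002], [-0.003, -1.0, -0.002], [-0.002, 0.002, -1.0]]
contact_force: [0.4, -1.2, 2.3]
finger_gap: 0.0002
grip_force: 0.0
```

Emit:
servo_tool --series '[[[0,-0.5,0],[0,0,0]],[[0,-0.4,0],[0,0,0]],[[0,-0.4,0],[0,0,0]],[[0,-0.4,0],[0,0,0]],[[0,-0.4,0],[0,0,0]]]'

```text
time_s: 6.0
tcp_pos: [0.4398, 0.2722, 0.0596]
tcp_rot: [[1.0, -0.003, -0.003], [-0.003, -1.0, -0.007], [-0.003, 0.007, -1.0]]
contact_force: [4.6, -22.0, -12.4]
finger_gap: -0.0001
grip_force: 11.0
```

Emit:
servo_tool --series '[[[0,-0.2,0],[0,0,0]],[[0,0,0],[0,0,0]]]'

```text
time_s: 6.17
tcp_pos: [0.4391, 0.2739, 0.0578]
tcp_rot: [[1.0, -0.004, -0.007], [-0.005, -1.0, -0.014], [-0.006, 0.014, -1.0]]
contact_force: [2.9, -16.4, -7.4]
finger_gap: -0.0002
grip_force: 8.0
```

Emit:
servo_tool --series '[[[0,0.7,0],[0,0,0]],[[0,0.3,-1],[0,0,0]],[[0,0.3,-1],[0,0,-1]],[[0,0.3,-1],[0,0,-1]],[[0,0,-1],[0,0,-1]]]' --jaw 0.35

```text
time_s: 6.58
tcp_pos: [0.4415, 0.2327, 0.1822]
tcp_rot: [[0.95, 0.311, 0.001], [0.311, -0.95, -0.001], [0.001, 0.001, -1.0]]
contact_force: [0.9, 0.5, -0.6]
finger_gap: 0.0305
grip_force: 0.0
```

Emit:
servo_tool --series '[[[0,0,0],[0,0,-1]],[[0,0,0],[0,0,-1]],[[0,0,0],[0,0,-1]],[[0,0,0],[0,0,-1]],[[0,0,0],[0,0,-1]]]'

```text
time_s: 7.0
tcp_pos: [0.4416, 0.2348, 0.1813]
tcp_rot: [[0.666, 0.746, 0.002], [0.746, -0.666, 0.001], [0.002, 0.001, -1.0]]
contact_force: [0.2, 0.1, -0.4]
finger_gap: 0.0294
grip_force: 0.0
```

Emit:
servo_tool --series '[[[0,0,0],[0,0,-1]],[[0,0,0],[0,0,-1]],[[0,0,0],[0,0,-1]],[[0,0,0],[0,0,-1]],[[0,0,0],[0,0,-1]]]'

```text
time_s: 7.42
tcp_pos: [0.4415, 0.2348, 0.1811]
tcp_rot: [[0.204, 0.979, 0.002], [0.979, -0.204, 0.001], [0.001, 0.001, -1.0]]
contact_force: [-0.0, -0.1, 0.3]
finger_gap: 0.03
grip_force: 0.0
```

```bash
python3 - <<'E'
from h import *
s=env.observe(); print(np.round(s['joint_positions'],2), np.round(s['tcp_rot'],2).tolist())
plan((.447,.138,.18,90),(.447,.138,.0765))
out=[]
for n,u in(('top',(219,210)),('scene',(310,180))):
    c=cam(n)
    x0,y0=u[0]-32,u[1]-35; out.append(cv2.resize(c['img'][y0:y0+75,x0:x0+65],None,fx=6,fy=6,interpolation=cv2.INTER_CUBIC)); print(x0,y0)
cv2.imwrite('pics/a3.png',np.hstack(out))
E
```

```text
[-0.09  0.34 -0.56  1.98  0.23  0.88 -0.97] [[0.2, 0.98, 0.0], [0.98, -0.2, 0.0], [0.0, 0.0, -1.0]]
7.42 [0.4415 0.2348 0.1811] [-0.  -0.1  0.3] 0.03 0.0
shift [-3.12  0.84  0.04] then turn [ 0.02 -0.01 -1.96]
shift [0.   0.   3.45] then turn [0. 0. 0.]
187 175
278 145
```

View pics/a3.png

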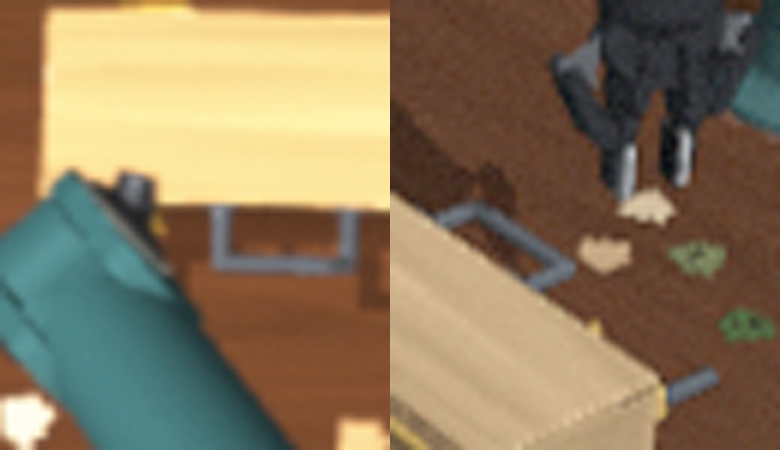

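The latch is down: its pin now shows low at (700,385) in the scene panel. Next I'll grip the handle bar.

Emit:
servo_tool --series '[[[-0.78,0.21,0],[0,0,0]],[[-0.78,0.21,0],[0,0,0]],[[-0.78,0.21,0],[0,0,0]],[[-0.78,0.21,0],[0,0,0]],[[0,0,0.3],[0,0,-1]]]'

```text
time_s: 7.93
tcp_pos: [0.4479, 0.1327, 0.1726]
tcp_rot: [[0.114, 0.993, 0.003], [0.993, -0.114, -0.002], [-0.002, 0.004, -1.0]]
contact_force: [0.4, -0.4, -0.3]
finger_gap: 0.0298
grip_force: 0.0
```

Emit:
servo_tool --series '[[[0,0,0.3],[0,0,-0.96]],[[0,0,0.9],[0,0,0]],[[0,0,0.9],[0,0,0]],[[0,0,0.6],[0,0,0]],[[0,0,0.5],[0,0,0]]]'

```text
time_s: 8.35
tcp_pos: [0.4461, 0.1371, 0.0742]
tcp_rot: [[0.009, 1.0, -0.0], [1.0, -0.009, -0.0], [-0.0, -0.0, -1.0]]
contact_force: [-0.4, 0.3, -0.2]
finger_gap: 0.0296
grip_force: 0.0
```

Emit:
servo_tool --series '[[[0,0,0],[0,0,0]],[[0,0,0],[0,0,0]],[[0,0,0],[0,0,0]],[[0,0,0],[0,0,0]]]' --jaw 0 --newtons 25

```text
time_s: 8.68
tcp_pos: [0.4495, 0.1367, 0.0768]
tcp_rot: [[0.009, 1.0, 0.006], [1.0, -0.009, 0.001], [0.001, 0.006, -1.0]]
contact_force: [6.1, -2.4, -3.3]
finger_gap: 0.011
grip_force: 24.5
```

Emit:
servo_tool --series '[[[0,0.12,0],[0,0,0]],[[0,0.05,-0.43],[0,0,0]],[[0,0.06,-0.42],[0,0,0]],[[0,0.11,-0.42],[0,0,0]],[[0,0.12,-0.41],[0,0,0]]]'

```text
time_s: 9.1
tcp_pos: [0.4601, 0.1368, 0.1267]
tcp_rot: [[0.007, 1.0, -0.0], [1.0, -0.007, -0.0], [-0.0, -0.0, -1.0]]
contact_force: [3.5, -2.0, -5.1]
finger_gap: 0.0108
grip_force: 24.3
```

Emit:
servo_tool --series '[[[0,0.17,-0.4],[0,0,0]],[[0,0.18,-0.39],[0,0,0]],[[0,0.23,-0.37],[0,0,0]],[[0,0.23,-0.36],[0,0,0]]]'

```text
time_s: 9.43
tcp_pos: [0.4839, 0.1368, 0.1723]
tcp_rot: [[0.007, 1.0, -0.001], [1.0, -0.007, -0.0], [-0.0, -0.001, -1.0]]
contact_force: [2.0, 0.1, -4.7]
finger_gap: 0.0109
grip_force: 24.3
```

Forces are small, so I'll continue along the arc.

Emit:
servo_tool --series '[[[0,0.28,-0.33],[0,0,0]],[[0,0.28,-0.32],[0,0,0]],[[0,0.32,-0.29],[0,0,0]],[[0,0.33,-0.28],[0,0,0]]]'

```text
time_s: 9.77
tcp_pos: [0.5185, 0.1369, 0.209]
tcp_rot: [[0.006, 1.0, -0.005], [1.0, -0.006, -0.001], [-0.001, -0.005, -1.0]]
contact_force: [-5.7, -1.4, 2.3]
finger_gap: 0.0112
grip_force: 24.5
```

Emit:
servo_tool --series '[[[0,0.36,-0.24],[0,0,0]],[[0,0.36,-0.23],[0,0,0]],[[0,0.39,-0.18],[0,0,0]],[[0,0.39,-0.18],[0,0,0]]]'

```text
time_s: 10.1
tcp_pos: [0.5649, 0.137, 0.2346]
tcp_rot: [[0.006, 1.0, -0.001], [1.0, -0.006, 0.0], [0.0, -0.001, -1.0]]
contact_force: [-2.2, 0.0, 0.4]
finger_gap: 0.0109
grip_force: 24.4
```

Emit:
servo_tool --series '[[[0,0.41,-0.12],[0,0,0]],[[0,0.42,-0.12],[0,0,0]],[[0,0.42,-0.06],[0,0,0]],[[0,0.43,-0.06],[0,0,0]],[[0,0,0],[0,0,0]]]'

```text
time_s: 10.52
tcp_pos: [0.618, 0.1372, 0.2454]
tcp_rot: [[0.007, 1.0, 0.003], [1.0, -0.007, 0.002], [0.002, 0.003, -1.0]]
contact_force: [-0.9, 0.6, 5.4]
finger_gap: 0.0106
grip_force: 25.3
```

Emit:
servo_tool --series '[[[0,0,0],[0,0,0]],[[0,0,0],[0,0,0]],[[0,0,-0.6],[0,0,0]],[[0,0,-0.8],[0,0,0]],[[0,0,-0.8],[0,0,0]]]' --jaw 0.4

```text
time_s: 10.93
tcp_pos: [0.6148, 0.1355, 0.3096]
tcp_rot: [[0.006, 1.0, -0.002], [1.0, -0.006, -0.001], [-0.001, -0.002, -1.0]]
contact_force: [0.3, 0.3, 0.3]
finger_gap: 0.0343
grip_force: 0.0
```

Emit:
servo_tool --series '[[[-0.5,-0.3,-0.5],[0,0,0]],[[-1,-0.4,0],[0,0,0]],[[-1,-0.4,0],[0,0,0]],[[-1,-0.4,0],[0,0,0]],[[-1,-0.4,0],[0,0,0]]]'

```text
time_s: 11.35
tcp_pos: [0.5567, -0.0, 0.3246]
tcp_rot: [[0.006, 1.0, -0.0], [1.0, -0.006, -0.001], [-0.001, -0.0, -1.0]]
contact_force: [-0.1, 0.5, -0.1]
finger_gap: 0.0346
grip_force: 0.0
```

Emit:
servo_tool --series '[[[-1,-0.4,0],[0,0,0]],[[-1,-0.4,0],[0,0,0]],[[0,0,0],[0,0,1]],[[0,0,0],[0,0,1]],[[0,0,0],[0,0,1]]]' --jaw 1

```text
time_s: 11.77
tcp_pos: [0.5328, -0.0595, 0.3247]
tcp_rot: [[0.322, 0.947, -0.0], [0.947, -0.322, -0.001], [-0.001, -0.0, -1.0]]
contact_force: [0.2, 0.4, -0.9]
finger_gap: 0.085
grip_force: 0.0
```

Emit:
servo_tool --series '[[[0,0,0],[0,0,1]],[[0,0,0],[0,0,1]],[[0,0,0],[0,0,1]],[[0,0,0],[0,0,1]],[[0,0,0],[0,0,1]]]'

```text
time_s: 12.18
tcp_pos: [0.533, -0.0586, 0.3245]
tcp_rot: [[0.751, 0.661, -0.001], [0.661, -0.751, -0.0], [-0.001, -0.0, -1.0]]
contact_force: [0.6, -0.1, 0.7]
finger_gap: 0.0853
grip_force: 0.0
```

Emit:
servo_tool --series '[[[0,0,0],[0,0,1]],[[0,0,0],[0,0,1]],[[0,0,0],[0,0,1]],[[0,0,0],[0,0,1]],[[0,0,0],[0,0,0.4]]]'

```text
time_s: 12.6
tcp_pos: [0.533, -0.0585, 0.3245]
tcp_rot: [[0.966, 0.258, -0.001], [0.258, -0.966, -0.0], [-0.001, 0.0, -1.0]]
contact_force: [-0.6, 0.3, 0.3]
finger_gap: 0.0849
grip_force: 0.0
```

```bash
cat >> h.py <<'E'
def cans():
    for n,roi in(('top',(150,250,300,370)),('scene',(125,185,185,255))):
        c=cam(n); hsv=cv2.cvtColor(c['img'],cv2.COLOR_BGR2HSV); m=np.zeros(hsv.shape[:2],bool); m[roi[0]:roi[1],roi[2]:roi[3]]=1
        for k in comps((hsv[...,1]<(60 if n=='top' else 45))&(hsv[...,2]>100)&m,60): print(n,rect(c,k,.071),cv2.boundingRect(k))
E
python3 - <<'E'
from h import *
plan((.456,-.305,.15,15))
cans()
out=[]
for n,u in(('top',(260,200)),('scene',(260,170))):
    c=cam(n); out.append(cv2.resize(c['img'][u[1]-60:u[1]+80,u[0]-95:u[0]+105],None,fx=2,fy=2,interpolation=cv2.INTER_CUBIC))
cv2.imwrite('pics/a4.png',np.hstack(out))
E
```

```text
12.6 [ 0.533  -0.0585  0.3245] [-0.6  0.3  0.3] 0.0849 0.0
shift [-4.6   7.27  5.82] then turn [ 0.    0.01 -0.01]
top [ 453.5 -309.3   94.2   63.8   14.9] (328, 209, 19, 24)
top [ 587.1 -309.4   94.7   66.9   30.5] (327, 177, 22, 25)
scene [ 622.5 -261.   189.8   85.7   52.7] (200, 151, 21, 23)
scene [ 473.3 -284.1  124.6   82.    11.7] (225, 143, 22, 15)
```

View pics/a4.png

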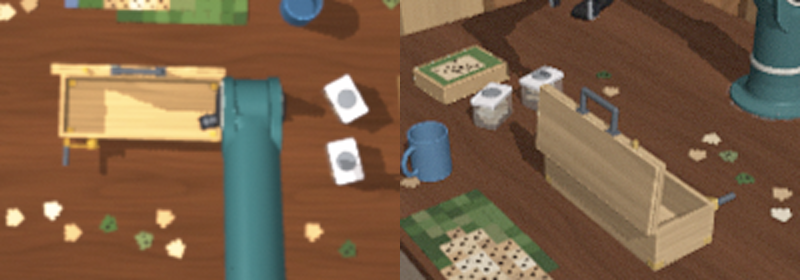

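The lid stands open and stays there, the plungers are down, and both canisters are where they were. Now I'll grasp canister A.

Emit:
servo_tool --series '[[[-0.57,0.91,0.6],[0,0,0]],[[-0.57,0.91,0.6],[0,0,0]],[[-0.57,0.91,0.6],[0,0,0]],[[-0.57,0.91,0.6],[0,0,0]],[[-0.57,0.91,0.6],[0,0,0]]]'

```text
time_s: 13.22
tcp_pos: [0.4865, -0.2141, 0.234]
tcp_rot: [[0.964, 0.265, 0.0], [0.265, -0.964, -0.0], [0.0, 0.0, -1.0]]
contact_force: [0.6, 0.1, 0.5]
finger_gap: 0.0854
grip_force: 0.0
```

Emit:
servo_tool --series '[[[-0.57,0.91,0.6],[0,0,0]],[[-0.57,0.91,0.6],[0,0,0]],[[-0.57,0.91,0.6],[0,0,0]],[[0,0,1],[0,0,0]],[[0,0,0],[0,0,0]]]'

```text
time_s: 13.63
tcp_pos: [0.4551, -0.3059, 0.1457]
tcp_rot: [[0.966, 0.26, -0.008], [0.26, -0.966, 0.004], [-0.007, -0.006, -1.0]]
contact_force: [-0.3, 1.1, -0.2]
finger_gap: 0.0852
grip_force: 0.0
```

```bash
python3 - <<'E'
from h import *
s=env.observe(); plan((.457,-.305,.032,15))
out=[]
for n in('top','scene'):
    c=cam(n); u=proj(c,s['tcp_pos']); x,y=np.round(u).astype(int); x0,y0=x-32,y-35; out.append(cv2.resize(c['img'][y0:y0+75,x0:x0+65],None,fx=6,fy=6,interpolation=cv2.INTER_CUBIC)); print(u,x0,y0)
cv2.imwrite('pics/a5.png',np.hstack(out))
E
```

```text
13.63 [ 0.4551 -0.3059  0.1457] [-0.3  1.1 -0.2] 0.0852 0.0
shift [0.09 0.01 3.79] then turn [-0.06  0.06  0.01]
[339.78939352 219.97180431] 308 185
[234.82210397 131.94673507] 203 97
```

View pics/a5.png

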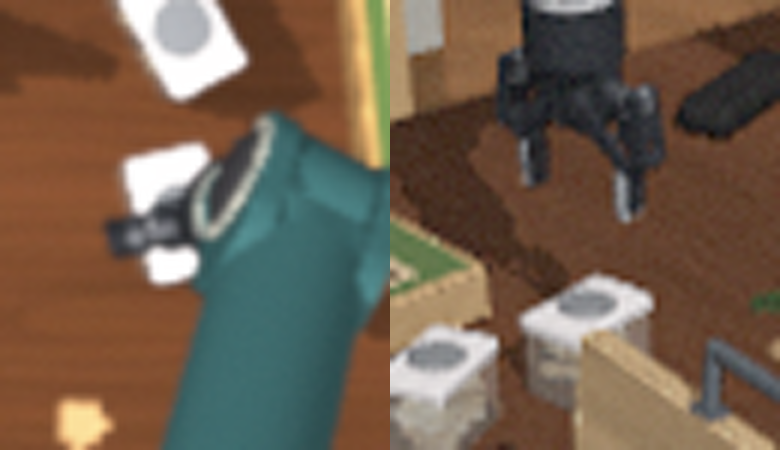

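The open fingers straddle the canister, with their midpoint at (580,200) above the head at (587,303) in the scene panel. I'll descend and grip.

Emit:
servo_tool --series '[[[0.09,0,0.9],[0,0,0]],[[0,0,0.8],[0,0,0]],[[0,0,0.7],[0,0,0]],[[0,0,0.7],[0,0,0]],[[0,0,0.6],[0,0,0]]]'

```text
time_s: 14.15
tcp_pos: [0.4641, -0.3036, 0.0406]
tcp_rot: [[0.964, 0.266, 0.003], [0.266, -0.964, -0.001], [0.003, 0.002, -1.0]]
contact_force: [0.8, -0.6, 0.5]
finger_gap: 0.0857
grip_force: 0.0
```

Emit:
servo_tool --series '[[[0,0,0],[0,0,0]],[[0,0,0],[0,0,0]],[[0,0,0],[0,0,0]],[[0,0,0],[0,0,0]],[[0,0,0],[0,0,0]]]' --jaw 0 --newtons 40

```text
time_s: 14.57
tcp_pos: [0.4638, -0.3049, 0.0417]
tcp_rot: [[0.965, 0.264, 0.003], [0.264, -0.965, -0.002], [0.003, 0.002, -1.0]]
contact_force: [-0.7, 0.9, 7.5]
finger_gap: 0.057
grip_force: 45.6
```

```bash
python3 - <<'E'
from h import *
s=st();x,y,z=s['tcp_pos']
# place: case centre ~ (.5605,.139)
plan((x,y,.20,0),(.5605,.06,.20,0),(.5605,.06,z+.010,0))
E
```

```text
14.57 [ 0.4638 -0.3049  0.0417] [-0.7  0.9  7.5] 0.057 45.6
14.57 [ 0.4638 -0.3049  0.0417] [-0.7  0.9  7.5] 0.057 45.6
shift [ 0.02  0.01 -5.28] then turn [ 0.02 -0.03  2.55]
shift [  3.22 -12.16   0.  ] then turn [0. 0. 0.]
shift [0.   0.   4.94] then turn [0. 0. 0.]
```

I have the grip, but leaning at 1.45 rad the lid leaves little room for the wrist. I'll let go, push the lid further back, and then come back for the canister.

Emit:
servo_tool --series '[[[0,0,0],[0,0,0]],[[0,0,0],[0,0,0]],[[0,0,0],[0,0,0]],[[0,0,-0.6],[0,0,0]],[[0,0,-0.9],[0,0,0]]]' --jaw 1

```text
time_s: 14.98
tcp_pos: [0.4599, -0.3036, 0.0826]
tcp_rot: [[0.965, 0.263, -0.005], [0.263, -0.965, 0.003], [-0.004, -0.004, -1.0]]
contact_force: [0.1, -0.3, -0.0]
finger_gap: 0.0854
grip_force: 0.0
```

Emit:
servo_tool --series '[[[0,0,-1],[0,0,0.9]],[[0,0,-1],[0,0,0.9]],[[0,0,-1],[0,0,0.75]],[[0.17,-0.9,-0.9],[0,0,0]],[[0.17,-0.97,-0.7],[0,0,0]]]' --jaw 0

```text
time_s: 15.4
tcp_pos: [0.4722, -0.2501, 0.2249]
tcp_rot: [[1.0, -0.006, 0.002], [-0.006, -1.0, -0.002], [0.002, 0.002, -1.0]]
contact_force: [0.4, 0.3, 0.1]
finger_gap: 0.0255
grip_force: 0.0
```

Emit:
servo_tool --series '[[[0.17,-1,-0.5],[0,0,0]],[[0.17,-1,0],[0,0,0]],[[0.17,-1,0],[0,0,0]],[[0.17,-1,0],[0,0,0]],[[0.17,-1,0],[0,0,0]]]'

```text
time_s: 15.82
tcp_pos: [0.4976, -0.0973, 0.2377]
tcp_rot: [[1.0, -0.001, 0.0], [-0.001, -1.0, -0.0], [0.0, 0.0, -1.0]]
contact_force: [1.2, -0.3, -0.5]
finger_gap: 0.0002
grip_force: 0.0
```

Emit:
servo_tool --series '[[[0.17,-1,0],[0,0,0]],[[0.17,-1,0],[0,0,0]],[[0.17,-1,0],[0,0,0]],[[0.17,-1,0],[0,0,0]],[[0.17,-1,0],[0,0,0]]]'

```text
time_s: 16.23
tcp_pos: [0.5233, 0.0526, 0.2375]
tcp_rot: [[1.0, -0.001, -0.0], [-0.001, -1.0, -0.0], [-0.0, 0.0, -1.0]]
contact_force: [0.7, 0.3, 0.4]
finger_gap: -0.0003
grip_force: 0.0
```

```bash
python3 - <<'E'
from h import *
plan((.56,.135,.245,0),(.645,.135,.245,0))
E
```

```text
16.23 [0.5233 0.0526 0.2375] [0.7 0.3 0.4] -0.0003 0.0
shift [ 1.22 -2.75 -0.25] then turn [ 0.    0.   -0.01]
shift [2.83 0.   0.  ] then turn [0. 0. 0.]
```

Emit:
servo_tool --series '[[[0.3,-0.9,-0.25],[0,0,0]],[[0.4,-0.9,0],[0,0,0]],[[0.5,-0.9,0],[0,0,0]],[[0.5,0,0],[0,0,0]],[[0.5,0,0],[0,0,0]]]'

```text
time_s: 16.65
tcp_pos: [0.5896, 0.1348, 0.2449]
tcp_rot: [[1.0, 0.003, -0.001], [0.003, -1.0, 0.001], [-0.001, -0.001, -1.0]]
contact_force: [0.2, -0.6, 0.1]
finger_gap: 0.0004
grip_force: 0.0
```

Emit:
servo_tool --series '[[[0.5,0,0],[0,0,0]],[[0.5,0,0],[0,0,0]],[[0.4,0,0],[0,0,0]],[[0.4,0,0],[0,0,0]],[[0,0,0],[0,0,0]]]'

```text
time_s: 17.07
tcp_pos: [0.6449, 0.1316, 0.2442]
tcp_rot: [[1.0, -0.002, -0.0], [-0.002, -1.0, -0.0], [-0.0, 0.0, -1.0]]
contact_force: [-0.7, -0.6, -0.2]
finger_gap: -0.0002
grip_force: 0.0
```

Emit:
servo_tool --series '[[[-0.5,0,0],[0,0,0]],[[-0.9,0.3,0],[0,0,0]],[[-0.9,0.5,0],[0,0,0]],[[-0.6,1,0],[0,0,0]],[[-0.3,1,0],[0,0,0]]]'

```text
time_s: 17.48
tcp_pos: [0.5442, 0.0489, 0.2449]
tcp_rot: [[1.0, 0.003, -0.002], [0.003, -1.0, -0.0], [-0.002, 0.0, -1.0]]
contact_force: [0.2, -1.1, -0.5]
finger_gap: -0.0002
grip_force: 0.0
```

Emit:
servo_tool --series '[[[-0.17,1,0],[0,0,0]],[[-0.17,1,0],[0,0,0]],[[-0.17,1,0],[0,0,0]],[[-0.17,1,0],[0,0,0]],[[-0.17,1,0],[0,0,0]]]' --jaw 1

```text
time_s: 17.9
tcp_pos: [0.5206, -0.1028, 0.2452]
tcp_rot: [[1.0, -0.001, -0.0], [-0.001, -1.0, -0.0], [-0.0, 0.0, -1.0]]
contact_force: [0.2, -0.4, -0.0]
finger_gap: 0.0604
grip_force: 0.0
```

```bash
python3 - <<'E'
from h import *
plan((.456,-.305,.15,15),(.456,-.305,.04,15))
cans()
c=cam('scene'); cv2.imwrite('pics/a6.png',cv2.resize(c['img'][110:260,180:380],None,fx=3,fy=3,interpolation=cv2.INTER_CUBIC))
E
```

```text
17.9 [ 0.5206 -0.1028  0.2452] [ 0.2 -0.4 -0. ] 0.0604 0.0
shift [-2.15  6.74  3.17] then turn [ 0.    0.   -2.51]
shift [0.   0.   3.67] then turn [0. 0. 0.]
top [ 453.  -307.8   94.4   64.8   14.9] (328, 209, 19, 24)
top [ 587.3 -309.7   94.7   66.4   30.5] (327, 177, 22, 25)
scene [ 622.5 -261.   189.8   85.7   52.7] (200, 151, 21, 23)
scene [ 481.  -275.1  155.8   93.3   44.1] (225, 143, 22, 18)
```

View pics/a6.png

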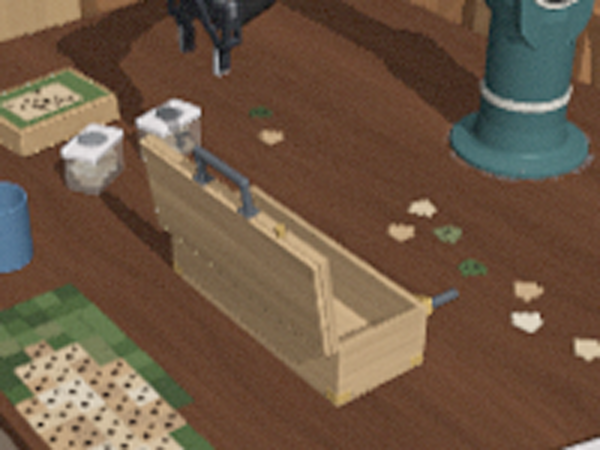

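The lid now leans back at about 1.7 rad, with its handle at (225,180). Back to canister A.

Emit:
servo_tool --series '[[[-0.3,0.96,0.45],[0,0,0]],[[-0.3,0.96,0.45],[0,0,0]],[[-0.3,0.96,0.45],[0,0,0]],[[-0.3,0.96,0.45],[0,0,0]],[[-0.3,0.96,0.45],[0,0,0]]]'

```text
time_s: 18.47
tcp_pos: [0.4765, -0.2451, 0.1771]
tcp_rot: [[1.0, 0.002, 0.0], [0.002, -1.0, 0.0], [0.0, -0.0, -1.0]]
contact_force: [0.7, 0.2, 1.5]
finger_gap: 0.0854
grip_force: 0.0
```

Emit:
servo_tool --series '[[[-0.3,0.96,0.45],[0,0,0]],[[-0.3,0.96,0.45],[0,0,0]],[[0,0,0],[0,0,-0.84]],[[0,0,0],[0,0,-0.84]],[[0,0,0],[0,0,-0.84]]]'

```text
time_s: 18.88
tcp_pos: [0.4587, -0.302, 0.1501]
tcp_rot: [[0.964, 0.265, -0.001], [0.265, -0.964, 0.001], [-0.0, -0.001, -1.0]]
contact_force: [0.5, 1.0, 0.1]
finger_gap: 0.0853
grip_force: 0.0
```

Emit:
servo_tool --series '[[[0,0,0.8],[0,0,0]],[[0,0,0.8],[0,0,0]],[[0,0,0.8],[0,0,0]],[[0,0,0.8],[0,0,0]],[[0,0,0.5],[0,0,0]]]'

```text
time_s: 19.3
tcp_pos: [0.4582, -0.3008, 0.0375]
tcp_rot: [[0.965, 0.262, -0.002], [0.262, -0.965, 0.002], [-0.001, -0.003, -1.0]]
contact_force: [0.0, 1.0, 1.3]
finger_gap: 0.0852
grip_force: 0.0
```

Emit:
servo_tool --series '[[[0,0,0],[0,0,0]],[[0,0,0],[0,0,0]],[[0,0,0],[0,0,0]],[[0,0,0],[0,0,0]],[[0,0,0],[0,0,0]]]' --jaw 0 --newtons 40

```text
time_s: 19.72
tcp_pos: [0.4593, -0.3032, 0.0406]
tcp_rot: [[0.966, 0.26, 0.001], [0.26, -0.966, -0.001], [0.001, 0.001, -1.0]]
contact_force: [-0.4, -0.2, -1.9]
finger_gap: 0.0574
grip_force: 45.2
```

```bash
python3 - <<'E'
from h import *
s=st();x,y,z=s['tcp_pos']
plan((x,y,.20,0),(.5605,.06,.20,0),(.5605,.06,z+.010,0))
E
```

```text
19.72 [ 0.4593 -0.3032  0.0406] [-0.4 -0.2 -1.9] 0.0574 45.2
19.72 [ 0.4593 -0.3032  0.0406] [-0.4 -0.2 -1.9] 0.0574 45.2
shift [ 0.01  0.01 -5.31] then turn [ 0.01 -0.01  2.51]
shift [  3.37 -12.11   0.  ] then turn [0. 0. 0.]
shift [0.   0.   4.98] then turn [0. 0. 0.]
```

Emit:
servo_tool --series '[[[0,0,-0.6],[0,0,0]],[[0,0,-0.9],[0,0,0]],[[0,0,-0.95],[0,0,0]],[[0,0,-0.95],[0,0,0]],[[0,0,-0.95],[0,0,0]]]'

```text
time_s: 20.13
tcp_pos: [0.4584, -0.3029, 0.1718]
tcp_rot: [[0.966, 0.26, 0.0], [0.26, -0.966, -0.0], [0.0, 0.0, -1.0]]
contact_force: [0.1, 0.5, -2.4]
finger_gap: 0.0571
grip_force: 45.1
```

Emit:
servo_tool --series '[[[0,0,-0.95],[0,0,0]],[[0,0,0],[0,0,0.84]],[[0,0,0],[0,0,0.84]],[[0,0,0],[0,0,0.84]],[[0.28,-1,0],[0,0,0]]]'

```text
time_s: 20.55
tcp_pos: [0.4649, -0.2793, 0.1993]
tcp_rot: [[1.0, -0.014, -0.0], [-0.014, -1.0, -0.005], [0.0, 0.005, -1.0]]
contact_force: [0.1, -0.1, -1.9]
finger_gap: 0.0572
grip_force: 45.2
```

Emit:
servo_tool --series '[[[0.28,-1,0],[0,0,0]],[[0.28,-1,0],[0,0,0]],[[0.28,-1,0],[0,0,0]],[[0.28,-1,0],[0,0,0]],[[0.28,-1,0],[0,0,0]]]'

```text
time_s: 20.97
tcp_pos: [0.5092, -0.1217, 0.1992]
tcp_rot: [[1.0, -0.001, 0.001], [-0.001, -1.0, -0.0], [0.001, 0.0, -1.0]]
contact_force: [0.5, 0.4, -1.6]
finger_gap: 0.0575
grip_force: 45.2
```

Emit:
servo_tool --series '[[[0.28,-1,0],[0,0,0]],[[0.28,-1,0],[0,0,0]],[[0.28,-1,0],[0,0,0]],[[0.28,-1,0],[0,0,0]],[[0.28,-1,0],[0,0,0]]]'

```text
time_s: 21.38
tcp_pos: [0.5514, 0.0282, 0.1992]
tcp_rot: [[1.0, -0.001, 0.001], [-0.001, -1.0, -0.0], [0.001, 0.0, -1.0]]
contact_force: [0.4, -0.6, -1.6]
finger_gap: 0.0572
grip_force: 45.2
```

Emit:
servo_tool --series '[[[0.28,-1,0],[0,0,0]],[[0,0,0],[0,0,0]]]'

```text
time_s: 21.55
tcp_pos: [0.5605, 0.065, 0.1995]
tcp_rot: [[1.0, 0.008, 0.002], [0.008, -1.0, 0.005], [0.002, -0.005, -1.0]]
contact_force: [0.4, 0.8, -2.1]
finger_gap: 0.0568
grip_force: 45.2
```

```bash
python3 - <<'E'
from h import *
s=env.observe(); plan((.5615,.06,.2,0),(.5615,.06,.05,0))
out=[]
for n,u in(('top',(240,200)),('scene',(285,170))):
    c=cam(n); print(proj(c,s['tcp_pos'])); out.append(cv2.resize(c['img'][u[1]-60:u[1]+65,u[0]-65:u[0]+65],None,fx=3,fy=3,interpolation=cv2.INTER_CUBIC))
cv2.imwrite('pics/a7.png',np.hstack(out))
E
```

```text
21.55 [0.5605 0.065  0.1995] [ 0.4  0.8 -2.1] 0.0568 45.2
shift [ 0.03  0.17 -0.02] then turn [-0.05 -0.02  0.08]
shift [0. 0. 5.] then turn [0. 0. 0.]
[250.46430276 191.19920052]
[265.21607045 161.74116273]
```

View pics/a7.png

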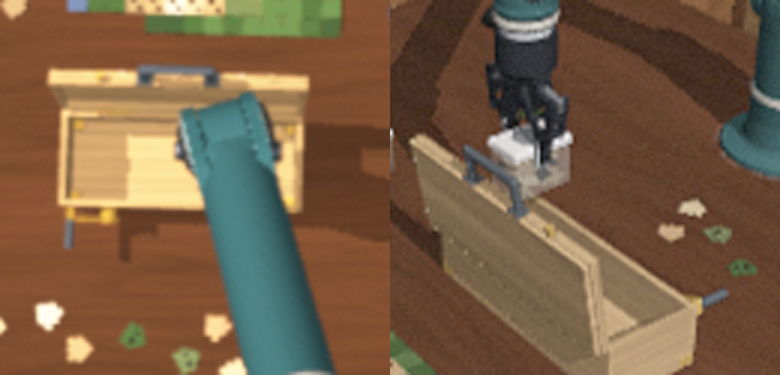

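The canister hangs upright in the gripper over the right part of the compartment, and the wrist is clear of the lid. Lowering it now.

Emit:
servo_tool --series '[[[0.03,0,0.7],[0,0,0]],[[0,0,0.8],[0,0,0]],[[0,0,0.8],[0,0,0]],[[0,0,0.8],[0,0,0]],[[0,0,0.5],[0,0,0]]]'

```text
time_s: 22.07
tcp_pos: [0.5592, 0.0545, 0.0885]
tcp_rot: [[1.0, -0.003, -0.003], [-0.003, -1.0, -0.001], [-0.003, 0.001, -1.0]]
contact_force: [-0.3, -0.4, -2.1]
finger_gap: 0.0573
grip_force: 45.2
```

Emit:
servo_tool --series '[[[0,0,0.5],[0,0,0]],[[0,0,0.4],[0,0,0]],[[0,0,0.3],[0,0,0]],[[0,0,0.1],[0,0,0]],[[0,0,0.05],[0,0,0]]]'

```text
time_s: 22.48
tcp_pos: [0.5606, 0.0562, 0.0498]
tcp_rot: [[1.0, -0.001, -0.0], [-0.001, -1.0, -0.0], [-0.0, 0.0, -1.0]]
contact_force: [0.2, -0.1, -1.8]
finger_gap: 0.0573
grip_force: 45.2
```

Emit:
servo_tool --series '[[[0,0,0.05],[0,0,0]],[[0,0,0],[0,0,0]]]'

```text
time_s: 22.65
tcp_pos: [0.5611, 0.0567, 0.0491]
tcp_rot: [[1.0, -0.001, 0.001], [-0.001, -1.0, 0.0], [0.001, -0.0, -1.0]]
contact_force: [-0.9, 0.1, -2.7]
finger_gap: 0.057
grip_force: 45.2
```

Emit:
servo_tool --series '[[[0,0,0],[0,0,0]],[[0,0,0],[0,0,0]],[[0,0,0],[0,0,0]],[[0,0,-0.6],[0,0,0]],[[0,0,-0.9],[0,0,0]]]' --jaw 1

```text
time_s: 23.07
tcp_pos: [0.5589, 0.0565, 0.0922]
tcp_rot: [[1.0, -0.001, -0.005], [-0.001, -1.0, -0.001], [-0.005, 0.001, -1.0]]
contact_force: [1.1, -0.4, 0.5]
finger_gap: 0.0855
grip_force: 0.0
```

Emit:
servo_tool --series '[[[0,0,-1],[0,0,0]],[[0,0,-1],[0,0,0]],[[0,0,-1],[0,0,0]],[[0,0,-0.5],[0,0,0]],[[0,1,0],[0,0,0]]]'

```text
time_s: 23.48
tcp_pos: [0.5633, 0.0337, 0.2039]
tcp_rot: [[1.0, 0.009, 0.009], [0.009, -1.0, 0.004], [0.009, -0.004, -1.0]]
contact_force: [0.3, 0.0, 0.7]
finger_gap: 0.0851
grip_force: 0.0
```

Emit:
servo_tool --series '[[[0,1,0],[0,0,0]],[[0,1,0],[0,0,0]],[[0,1,0],[0,0,0]],[[0,1,0],[0,0,0]],[[0,1,0],[0,0,0]]]'

```text
time_s: 23.9
tcp_pos: [0.5606, -0.1247, 0.1992]
tcp_rot: [[1.0, -0.001, 0.001], [-0.001, -1.0, -0.0], [0.001, 0.0, -1.0]]
contact_force: [-0.2, -0.6, 0.3]
finger_gap: 0.0854
grip_force: 0.0
```

```bash
python3 - <<'E'
from h import *
plan((.5915,-.305,.15,30),(.5915,-.305,.038,30))
cans()
c=cam('top'); cv2.imwrite('pics/a8.png',cv2.resize(c['img'][140:250,180:370],None,fx=4,fy=4,interpolation=cv2.INTER_CUBIC))
E
```

```text
23.9 [ 0.5606 -0.1247  0.1992] [-0.2 -0.6  0.3] 0.0854 0.0
shift [1.03 6.01 1.64] then turn [ 0.01 -0.01 -5.  ]
shift [0.   0.   3.73] then turn [0. 0. 0.]
top [ 587.1 -309.4   94.7   66.9   30.5] (327, 177, 22, 25)
scene [ 622.5 -261.   189.8   85.7   52.7] (200, 151, 21, 23)
```

View pics/a8.png

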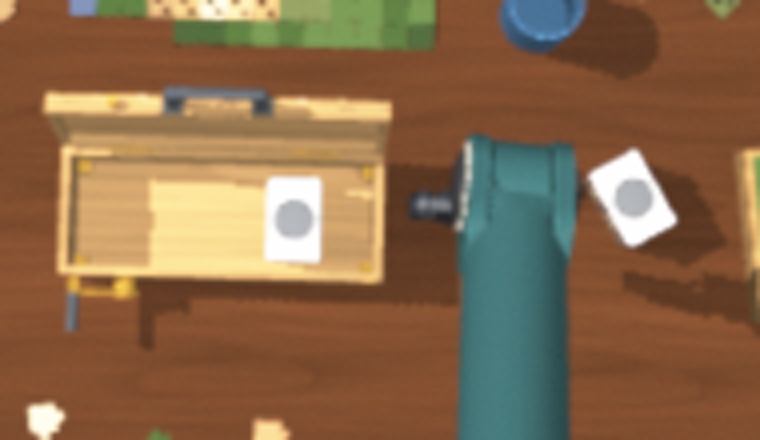

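Canister A stands in the case at (293,220), head down. Canister B at (633,198) hasn't moved. Fetching B.

Emit:
servo_tool --series '[[[0.17,1,0.25],[0,0,0]],[[0.17,1,0.25],[0,0,0]],[[0.17,1,0.25],[0,0,0]],[[0.17,1,0.25],[0,0,0]],[[0.17,1,0.25],[0,0,0]]]'

```text
time_s: 24.47
tcp_pos: [0.5869, -0.2728, 0.1611]
tcp_rot: [[1.0, 0.002, 0.001], [0.002, -1.0, 0.001], [0.001, -0.001, -1.0]]
contact_force: [0.2, 0.3, 0.0]
finger_gap: 0.0854
grip_force: 0.0
```

Emit:
servo_tool --series '[[[0.17,1,0.25],[0,0,0]],[[0,0,0],[0,0,-1]],[[0,0,0],[0,0,-1]],[[0,0,0],[0,0,-1]],[[0,0,0],[0,0,-1]]]'

```text
time_s: 24.88
tcp_pos: [0.5918, -0.3016, 0.1537]
tcp_rot: [[0.911, 0.412, 0.0], [0.412, -0.911, 0.001], [0.001, -0.001, -1.0]]
contact_force: [0.1, 0.1, -0.6]
finger_gap: 0.0849
grip_force: 0.0
```

Emit:
servo_tool --series '[[[0,0,0],[0,0,-1]],[[0,0,0],[0,0,0]]]'

```text
time_s: 25.05
tcp_pos: [0.5918, -0.3016, 0.1538]
tcp_rot: [[0.864, 0.503, 0.001], [0.503, -0.864, 0.001], [0.001, -0.001, -1.0]]
contact_force: [-0.7, -0.2, 0.1]
finger_gap: 0.0852
grip_force: 0.0
```

```bash
python3 - <<'E'
from h import *
plan((.5915,-.305,.038,30))
E
```

```text
25.05 [ 0.5918 -0.3016  0.1538] [-0.7 -0.2  0.1] 0.0852 0.0
shift [-0.07  0.09  3.86] then turn [-0.01 -0.01  0.04]
```

Emit:
servo_tool --series '[[[-0.07,0.09,0.8],[0,0,0]],[[0,0,0.8],[0,0,0]],[[0,0,0.8],[0,0,0]],[[0,0,0.8],[0,0,0]],[[0,0,0.6],[0,0,0]]]'

```text
time_s: 25.47
tcp_pos: [0.5903, -0.3052, 0.0378]
tcp_rot: [[0.867, 0.498, -0.001], [0.498, -0.867, 0.001], [-0.001, -0.002, -1.0]]
contact_force: [0.8, -0.9, 0.3]
finger_gap: 0.0856
grip_force: 0.0
```

Emit:
servo_tool --series '[[[0,0,0],[0,0,0]],[[0,0,0],[0,0,0]],[[0,0,0],[0,0,0]],[[0,0,0],[0,0,0]],[[0,0,0],[0,0,0]]]' --jaw 0 --newtons 40

```text
time_s: 25.88
tcp_pos: [0.5911, -0.3067, 0.0407]
tcp_rot: [[0.867, 0.499, 0.001], [0.499, -0.867, -0.001], [0.001, 0.001, -1.0]]
contact_force: [-0.4, -0.2, -3.0]
finger_gap: 0.0574
grip_force: 45.2
```

Emit:
servo_tool --series '[[[0,0,0],[0,0,0]],[[0,0,-0.6],[0,0,0]],[[0,0,-0.95],[0,0,0]],[[0,0,-0.95],[0,0,0]],[[0,0,-0.95],[0,0,0]]]'

```text
time_s: 26.3
tcp_pos: [0.5902, -0.3064, 0.1441]
tcp_rot: [[0.866, 0.499, -0.001], [0.499, -0.866, 0.0], [-0.0, -0.001, -1.0]]
contact_force: [0.4, 0.5, -3.0]
finger_gap: 0.0575
grip_force: 45.1
```

Emit:
servo_tool --series '[[[0,0,-0.95],[0,0,0.96]],[[0,0,-0.95],[0,0,1]],[[0,0,0],[0,0,1]],[[0,0,0],[0,0,1]],[[0,0,0],[0,0,1]]]'

```text
time_s: 26.72
tcp_pos: [0.5906, -0.3066, 0.2012]
tcp_rot: [[1.0, -0.002, 0.001], [-0.002, -1.0, -0.001], [0.001, 0.001, -1.0]]
contact_force: [-0.8, -0.0, -4.2]
finger_gap: 0.0572
grip_force: 45.3
```

```bash
python3 - <<'E'
from h import *
plan((.5605,.205,.2,0),(.5605,.205,.048,0))
E
```

```text
26.72 [ 0.5906 -0.3066  0.2012] [-0.8 -0.  -4.2] 0.0572 45.3
shift [ -1.04 -17.05   0.03] then turn [ 0.01 -0.01 -0.02]
shift [0.   0.   5.07] then turn [0. 0. 0.]
```

Emit:
servo_tool --series '[[[-0.06,-1,0],[0,0,0]],[[-0.06,-1,0],[0,0,0]],[[-0.06,-1,0],[0,0,0]],[[-0.06,-1,0],[0,0,0]],[[-0.06,-1,0],[0,0,0]]]'

```text
time_s: 27.13
tcp_pos: [0.5806, -0.1552, 0.2004]
tcp_rot: [[1.0, 0.003, 0.0], [0.003, -1.0, -0.0], [0.0, 0.0, -1.0]]
contact_force: [0.0, 0.3, -2.5]
finger_gap: 0.0571
grip_force: 45.2
```

Emit:
servo_tool --series '[[[-0.06,-1,0],[0,0,0]],[[-0.06,-1,0],[0,0,0]],[[-0.06,-1,0],[0,0,0]],[[-0.06,-1,0],[0,0,0]],[[-0.06,-1,0],[0,0,0]]]'

```text
time_s: 27.55
tcp_pos: [0.571, -0.0053, 0.2005]
tcp_rot: [[1.0, 0.003, 0.0], [0.003, -1.0, -0.0], [0.0, 0.0, -1.0]]
contact_force: [-0.9, -0.2, -2.1]
finger_gap: 0.0572
grip_force: 45.2
```

Emit:
servo_tool --series '[[[-0.06,-1,0],[0,0,0]],[[-0.06,-1,0],[0,0,0]],[[-0.06,-1,0],[0,0,0]],[[-0.06,-1,0],[0,0,0]],[[-0.06,-1,0],[0,0,0]]]'

```text
time_s: 27.97
tcp_pos: [0.5615, 0.1446, 0.2004]
tcp_rot: [[1.0, 0.003, 0.0], [0.003, -1.0, -0.0], [0.0, 0.0, -1.0]]
contact_force: [0.4, 0.1, -3.0]
finger_gap: 0.0572
grip_force: 45.2
```

Emit:
servo_tool --series '[[[-0.06,-1,0],[0,0,0]],[[-0.06,-1,0],[0,0,0]],[[0,0,0],[0,0,0]]]'

```text
time_s: 28.22
tcp_pos: [0.5561, 0.2117, 0.2008]
tcp_rot: [[1.0, 0.013, 0.0], [0.013, -1.0, 0.006], [0.0, -0.006, -1.0]]
contact_force: [-0.2, 1.8, -2.5]
finger_gap: 0.0569
grip_force: 45.2
```

Emit:
servo_tool --series '[[[0,0,0.7],[0,0,0]],[[0,0,0.8],[0,0,0]],[[0,0,0.8],[0,0,0]],[[0,0,0.8],[0,0,0]],[[0,0,0.5],[0,0,0]]]'

```text
time_s: 28.63
tcp_pos: [0.5569, 0.2024, 0.0899]
tcp_rot: [[1.0, 0.003, -0.003], [0.003, -1.0, -0.001], [-0.003, 0.001, -1.0]]
contact_force: [0.1, -0.3, -2.9]
finger_gap: 0.0575
grip_force: 45.2
```

Emit:
servo_tool --series '[[[0,0,0.5],[0,0,0]],[[0,0,0.4],[0,0,0]],[[0,0,0.3],[0,0,0]],[[0,0,0.1],[0,0,0]],[[0,0,0.08],[0,0,0]]]'

```text
time_s: 29.05
tcp_pos: [0.5583, 0.2032, 0.0505]
tcp_rot: [[1.0, 0.003, -0.0], [0.003, -1.0, -0.0], [-0.0, 0.0, -1.0]]
contact_force: [-0.7, -0.3, -2.7]
finger_gap: 0.0569
grip_force: 45.2
```

Emit:
servo_tool --series '[[[0,0,0],[0,0,0]],[[0,0,0],[0,0,0]],[[0,0,0],[0,0,0]],[[0,0,0],[0,0,0]],[[0,0,-0.6],[0,0,0]]]' --jaw 1

```text
time_s: 29.47
tcp_pos: [0.5565, 0.2024, 0.0667]
tcp_rot: [[1.0, 0.003, -0.004], [0.003, -1.0, -0.002], [-0.004, 0.002, -1.0]]
contact_force: [-0.4, -0.0, 0.3]
finger_gap: 0.0851
grip_force: 0.0
```

Emit:
servo_tool --series '[[[0,0,-0.9],[0,0,0]],[[0,0,-1],[0,0,0]],[[0,0,-1],[0,0,0]],[[0,0,-1],[0,0,0]],[[-0.5,0,-1],[0,0,0]]]'

```text
time_s: 29.88
tcp_pos: [0.5453, 0.2028, 0.2179]
tcp_rot: [[1.0, 0.002, 0.003], [0.002, -1.0, 0.001], [0.003, -0.001, -1.0]]
contact_force: [0.2, 0.4, 0.1]
finger_gap: 0.0858
grip_force: 0.0
```

Emit:
servo_tool --series '[[[-1,0,-1],[0,0,0]],[[-1,0,-0.9],[0,0,0]],[[-1,0,0],[0,0,0]],[[-1,0,0],[0,0,0]],[[0,0,0],[0,0,0]]]'

```text
time_s: 30.3
tcp_pos: [0.4189, 0.2033, 0.2732]
tcp_rot: [[1.0, 0.008, 0.0], [0.008, -1.0, -0.001], [0.0, 0.001, -1.0]]
contact_force: [-0.5, -0.3, -0.1]
finger_gap: 0.0856
grip_force: 0.0
```

```bash
python3 - <<'E'
from h import *
s=env.observe(); print(np.round(s['joint_positions'],2)); plan((.42,.137,.3,90))
out=[]
for n,u in(('top',(240,200)),('scene',(285,170))):
    c=cam(n); out.append(cv2.resize(c['img'][u[1]-60:u[1]+65,u[0]-65:u[0]+65],None,fx=3,fy=3,interpolation=cv2.INTER_CUBIC)); cv2.imwrite(n+'9.png',c['img'])
cv2.imwrite('pics/a9.png',np.hstack(out))
E
```

```text
[-0.14  0.14 -0.42  1.97  0.07  1.05 -2.15]
30.3 [0.4189 0.2033 0.2732] [-0.5 -0.3 -0.1] 0.0856 0.0
shift [ 0.02  2.21 -0.89] then turn [ 1.000e-02  1.000e-02 -1.493e+01]
```

View pics/a9.png

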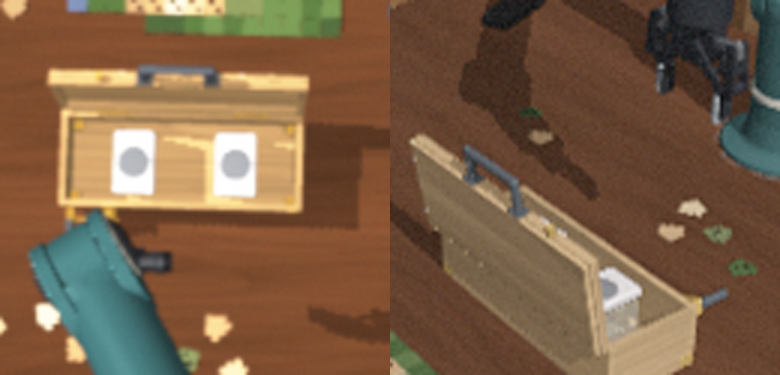

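Both canisters stand in the compartment with their heads down. Now I'll regrip the handle to shut the lid.

Emit:
servo_tool --series '[[[0,0.7,-1],[0,0,0]],[[0,0.7,-0.5],[0,0,0]],[[0,0.8,-0.4],[0,0,0]],[[0,0,0],[0,0,-1]],[[0,0,0],[0,0,-1]]]' --jaw 0.4

```text
time_s: 30.82
tcp_pos: [0.4259, 0.1352, 0.3303]
tcp_rot: [[0.977, 0.212, 0.003], [0.212, -0.977, 0.0], [0.003, 0.0, -1.0]]
contact_force: [-0.7, 0.3, -0.8]
finger_gap: 0.0339
grip_force: 0.0
```

Emit:
servo_tool --series '[[[0,0,0],[0,0,-1]],[[0,0,0],[0,0,-1]],[[0,0,0],[0,0,-1]],[[0,0,0],[0,0,-1]],[[0,0,0],[0,0,-1]]]'

```text
time_s: 31.23
tcp_pos: [0.4252, 0.1365, 0.3292]
tcp_rot: [[0.738, 0.675, 0.0], [0.675, -0.738, 0.0], [0.001, -0.0, -1.0]]
contact_force: [-1.1, -0.4, 0.8]
finger_gap: 0.0346
grip_force: 0.0
```

Emit:
servo_tool --series '[[[0,0,0],[0,0,-1]],[[0,0,0],[0,0,-1]],[[0,0,0],[0,0,-1]],[[0,0,0],[0,0,-1]],[[0,0,0],[0,0,-1]]]'

```text
time_s: 31.65
tcp_pos: [0.4252, 0.1365, 0.3292]
tcp_rot: [[0.302, 0.953, 0.0], [0.953, -0.302, 0.0], [0.0, 0.0, -1.0]]
contact_force: [-0.2, 0.5, -0.5]
finger_gap: 0.0341
grip_force: 0.0
```

Emit:
servo_tool --series '[[[0,0,0],[0,0,-1]],[[0,0,0],[0,0,-1]],[[0,0,0],[0,0,-0.9]],[[0,0.8,0],[0,0,0]],[[0,1,0],[0,0,0]]]'

```text
time_s: 32.07
tcp_pos: [0.4788, 0.1363, 0.3298]
tcp_rot: [[0.006, 1.0, 0.001], [1.0, -0.006, -0.0], [-0.0, 0.001, -1.0]]
contact_force: [0.6, -1.4, -0.2]
finger_gap: 0.0344
grip_force: 0.0
```

Emit:
servo_tool --series '[[[0,1,0],[0,0,0]],[[0,1,0],[0,0,0]],[[0,1,0],[0,0,0]],[[0,1,0],[0,0,0]],[[0,1,0],[0,0,0]]]'

```text
time_s: 32.48
tcp_pos: [0.6306, 0.1345, 0.3285]
tcp_rot: [[0.008, 1.0, -0.0], [1.0, -0.008, -0.0], [-0.0, -0.0, -1.0]]
contact_force: [-0.4, -0.1, 0.2]
finger_gap: 0.0339
grip_force: 0.0
```

```bash
python3 - <<'E'
from h import *
s=env.observe(); print(np.round(s['joint_positions'],2)); plan((.662,.137,.242,90))
c=cv2.imread('top9.png'); cc=cam('top')
f=lambda p,z:np.round(plane(cc,((p[0]+.5)/3-.5+175,(p[1]+.5)/3-.5+140),z)*1000,1)
print(f((142,74),.261),f((214,74),.261))
E
```

```text
[-0.02  0.41 -0.33  1.49  0.14  1.27 -0.38]
32.48 [0.6306 0.1345 0.3285] [-0.4 -0.1  0.2] 0.0339 0.0
shift [0.09 1.04 2.88] then turn [-0.    0.   -0.08]
[658.7 178.3 261. ] [661.2  84.6 261. ]
```

Emit:
servo_tool --series '[[[0,1,0],[0,0,0]],[[0.08,0.04,0.5],[0,0,0]],[[0,0,0.8],[0,0,0]],[[0,0,0.8],[0,0,0]],[[0,0,0.78],[0,0,0]]]'

```text
time_s: 32.95
tcp_pos: [0.6601, 0.1369, 0.2409]
tcp_rot: [[0.008, 1.0, -0.0], [1.0, -0.008, -0.0], [-0.0, -0.0, -1.0]]
contact_force: [-0.5, -0.4, 0.1]
finger_gap: 0.0341
grip_force: 0.0
```

Emit:
servo_tool --series '[[[0,0,0],[0,0,0]],[[0,0,0],[0,0,0]],[[0,0,0],[0,0,0]],[[0,0,0],[0,0,0]],[[0,0,0],[0,0,0]]]' --jaw 0 --newtons 25

```text
time_s: 33.37
tcp_pos: [0.6582, 0.1366, 0.2414]
tcp_rot: [[0.007, 1.0, -0.003], [1.0, -0.007, -0.001], [-0.002, -0.003, -1.0]]
contact_force: [-1.9, -1.6, -15.5]
finger_gap: 0.0107
grip_force: 24.8
```

```bash
python3 - <<'E'
from h import *
s=st(); x,_,z=s['tcp_pos']
a0=np.arctan2(z+.0187-.0855,.6285-x); print('angle lid',a0-.056, 'r',np.hypot(z+.0187-.0855,.6285-x))
a=np.linspace(a0,.056-.02,25); r=.1783
print(np.round(np.c_[-np.diff(r*np.cos(a)),-np.diff(r*np.sin(a))]/.03,2).tolist())
E
```

```text
33.37 [0.6582 0.1366 0.2414] [ -1.9  -1.6 -15.5] 0.0107 24.8
angle lid 1.6834931481038597 r 0.17711995942928477
[[-0.42, -0.06], [-0.42, -0.03], [-0.42, 0.0], [-0.42, 0.03], [-0.42, 0.06], [-0.41, 0.09], [-0.4, 0.12], [-0.39, 0.15], [-0.38, 0.18], [-0.37, 0.2], [-0.35, 0.23], [-0.34, 0.25], [-0.32, 0.28], [-0.3, 0.3], [-0.28, 0.32], [-0.25, 0.34], [-0.23, 0.36], [-0.2, 0.37], [-0.17, 0.38], [-0.15, 0.4], [-0.12, 0.4], [-0.09, 0.41], [-0.06, 0.42], [-0.03, 0.42]]
```

Emit:
servo_tool --series '[[[0,-0.42,-0.03],[0,0,0]],[[0,-0.42,-0.03],[0,0,0]],[[0,-0.42,0],[0,0,0]],[[0,-0.42,0.03],[0,0,0]],[[0,-0.42,0.06],[0,0,0]]]'

```text
time_s: 33.78
tcp_pos: [0.5976, 0.1366, 0.2434]
tcp_rot: [[0.008, 1.0, 0.005], [1.0, -0.008, -0.001], [-0.001, 0.005, -1.0]]
contact_force: [3.0, -4.1, -7.9]
finger_gap: 0.0105
grip_force: 24.5
```

Emit:
servo_tool --series '[[[0,-0.41,0.09],[0,0,0]],[[0,-0.4,0.12],[0,0,0]],[[0,-0.39,0.15],[0,0,0]],[[0,-0.38,0.18],[0,0,0]],[[0,-0.37,0.2],[0,0,0]]]'

```text
time_s: 34.2
tcp_pos: [0.5405, 0.1369, 0.2235]
tcp_rot: [[0.008, 1.0, 0.009], [1.0, -0.008, -0.001], [-0.001, 0.009, -1.0]]
contact_force: [2.6, -5.5, -1.0]
finger_gap: 0.0111
grip_force: 25.0
```

Emit:
servo_tool --series '[[[0,-0.35,0.23],[0,0,0]],[[0,-0.34,0.25],[0,0,0]],[[0,-0.32,0.28],[0,0,0]],[[0,-0.3,0.3],[0,0,0]],[[0,-0.28,0.32],[0,0,0]]]'

```text
time_s: 34.62
tcp_pos: [0.4917, 0.1368, 0.1812]
tcp_rot: [[0.008, 1.0, 0.005], [1.0, -0.008, -0.003], [-0.003, 0.005, -1.0]]
contact_force: [-2.6, -8.6, 3.0]
finger_gap: 0.0109
grip_force: 26.5
```

Emit:
servo_tool --series '[[[0,-0.25,0.34],[0,0,0]],[[0,-0.23,0.36],[0,0,0]],[[0,-0.2,0.37],[0,0,0]],[[0,-0.17,0.38],[0,0,0]],[[0,-0.15,0.4],[0,0,0]]]'

```text
time_s: 35.03
tcp_pos: [0.4597, 0.1367, 0.1244]
tcp_rot: [[0.008, 1.0, 0.0], [1.0, -0.008, -0.004], [-0.004, 0.0, -1.0]]
contact_force: [-6.1, -8.5, 1.9]
finger_gap: 0.011
grip_force: 27.6
```

```bash
python3 - <<'E'
from h import *
plan((.4505,.137,.0768,90))
E
```

```text
35.03 [0.4597 0.1367 0.1244] [-6.1 -8.5  1.9] 0.011 27.6
shift [ 0.01 -0.31  1.59] then turn [ 0.    0.04 -0.08]
```

Emit:
servo_tool --series '[[[0,-0.12,0.4],[0,0,0]],[[0,-0.09,0.41],[0,0,0]],[[0,-0.06,0.42],[0,0,0]],[[0,-0.02,0.35],[0,0,0]],[[0,0,0.1],[0,0,0]]]'

```text
time_s: 35.45
tcp_pos: [0.4493, 0.1366, 0.0722]
tcp_rot: [[0.008, 1.0, -0.005], [1.0, -0.008, -0.005], [-0.005, -0.005, -1.0]]
contact_force: [-9.3, -8.0, 0.4]
finger_gap: 0.0107
grip_force: 28.4
```

Emit:
servo_tool --series '[[[0,0,0.1],[0,0,0]],[[0,0,0],[0,0,0]]]'

```text
time_s: 35.62
tcp_pos: [0.4492, 0.1368, 0.0709]
tcp_rot: [[0.008, 1.0, -0.005], [1.0, -0.008, -0.005], [-0.005, -0.005, -1.0]]
contact_force: [-12.9, -8.5, 10.6]
finger_gap: 0.0108
grip_force: 29.6
```

The lid is down: the force turned upward at the bottom. I'll let go and locate the latch pin.

Emit:
servo_tool --series '[[[0,0,0],[0,0,0]],[[0,0,0],[0,0,0]],[[0,0,0],[0,0,0]],[[0,0,-0.7],[0,0,0]],[[0,0,-1],[0,0,0]]]' --jaw 0.4

```text
time_s: 36.03
tcp_pos: [0.451, 0.1393, 0.1201]
tcp_rot: [[0.006, 1.0, -0.002], [1.0, -0.006, 0.0], [0.0, -0.002, -1.0]]
contact_force: [1.0, -0.2, 0.7]
finger_gap: 0.0344
grip_force: 0.0
```

Emit:
servo_tool --series '[[[0,0,-1],[0,0,0]],[[0,0,-1],[0,0,0]],[[0,0,0],[0,0,1]],[[0,0,0],[0,0,1]],[[0,0,0],[0,0,1]]]'

```text
time_s: 36.45
tcp_pos: [0.4531, 0.1398, 0.1824]
tcp_rot: [[0.321, 0.947, 0.005], [0.947, -0.321, 0.002], [0.003, 0.004, -1.0]]
contact_force: [-0.2, -0.3, -0.5]
finger_gap: 0.0342
grip_force: 0.0
```

Emit:
servo_tool --series '[[[0,0,0],[0,0,1]],[[0,0,0],[0,0,1]],[[0,0,0],[0,0,1]],[[0,0,0],[0,0,1]],[[0,0,0],[0,0,1]]]'

```text
time_s: 36.87
tcp_pos: [0.4527, 0.1399, 0.1816]
tcp_rot: [[0.751, 0.66, 0.003], [0.66, -0.751, 0.001], [0.003, 0.001, -1.0]]
contact_force: [0.1, -0.8, 0.2]
finger_gap: 0.0342
grip_force: 0.0
```

Emit:
servo_tool --series '[[[0,0,0],[0,0,1]],[[0,0,0],[0,0,1]],[[0,0,0],[0,0,1]],[[0,0,0],[0,0,1]],[[0,0,0],[0,0,1]]]'

```text
time_s: 37.28
tcp_pos: [0.4527, 0.1399, 0.1816]
tcp_rot: [[0.981, 0.196, 0.003], [0.196, -0.981, 0.001], [0.004, -0.001, -1.0]]
contact_force: [0.1, 0.3, -0.4]
finger_gap: 0.0345
grip_force: 0.0
```

Emit:
servo_tool --series '[[[0,0,0],[0,0,1]],[[0,0,0],[0,0,0.95]],[[0,0,0],[0,0,0]]]' --jaw 0.5

```text
time_s: 37.53
tcp_pos: [0.4526, 0.1398, 0.1815]
tcp_rot: [[1.0, -0.004, 0.003], [-0.004, -1.0, 0.001], [0.003, -0.001, -1.0]]
contact_force: [-0.0, 0.0, 0.6]
finger_gap: 0.0424
grip_force: 0.0
```

```bash
python3 - <<'E'
from h import *
plan((.443,.296,.17,0),(.443,.296,.047,0))
s=cam('scene'); print('tip',plane(s,(331.7,208.3),.066),'mid',plane(s,(327.5,210.5),.066))
t=cam('top')
for p in((68,245),(70,212)): print(plane(t,((p[0]+.5)/3-.5+175,(p[1]+.5)/3-.5+140),.066))
out=[]
for c,u in((t,(225,205)),(s,(310,190))):
    out.append(cv2.resize(c['img'][u[1]-45:u[1]+50,u[0]-50:u[0]+50],None,fx=4,fy=4,interpolation=cv2.INTER_CUBIC))
cv2.imwrite('pics/b1.png',np.hstack(out))
E
```

```text
37.53 [0.4526 0.1398 0.1815] [-0.   0.   0.6] 0.0424 0.0
shift [-0.34 -5.2   0.39] then turn [-0.01 -0.03 -0.04]
shift [0.  0.  4.1] then turn [0. 0. 0.]
tip [0.43186453 0.29992634 0.066     ] mid [0.45351188 0.30052262 0.066     ]
[0.43221199 0.29234386 0.066     ]
[0.47962418 0.29129991 0.066     ]
```

View pics/b1.png

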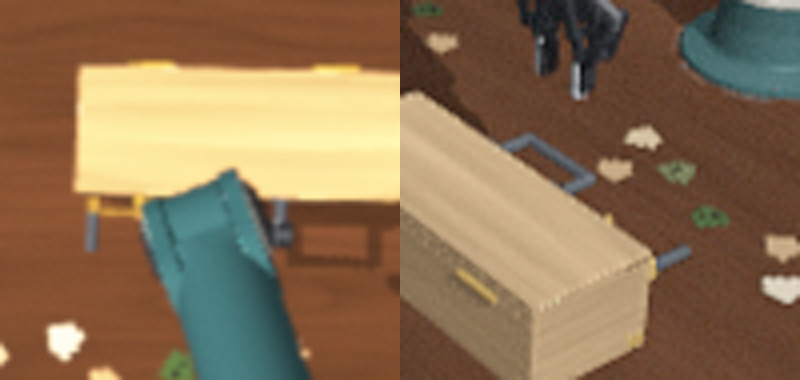

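The lid is flat and shut, and the latch lever lies along the front with its pin at about y 0.296. I'll grip the pin and swing it back along its arc.

Emit:
servo_tool --series '[[[-0.06,-0.87,0],[0,0,0]],[[-0.06,-0.87,0],[0,0,0]],[[-0.06,-0.87,0],[0,0,0]],[[-0.06,-0.87,0],[0,0,0]],[[-0.06,-0.87,0],[0,0,0]]]'

```text
time_s: 38.05
tcp_pos: [0.4428, 0.2711, 0.1809]
tcp_rot: [[1.0, 0.001, 0.001], [0.001, -1.0, 0.001], [0.001, -0.001, -1.0]]
contact_force: [0.4, -0.3, -0.2]
finger_gap: 0.043
grip_force: 0.0
```

Emit:
servo_tool --series '[[[-0.05,-0.87,0],[0,0,0]],[[0,0,0.9],[0,0,0]],[[0,0,0.9],[0,0,0]],[[0,0,0.9],[0,0,0]],[[0,0,0.7],[0,0,0]]]'

```text
time_s: 38.47
tcp_pos: [0.4408, 0.2959, 0.0769]
tcp_rot: [[1.0, 0.001, -0.0], [0.001, -1.0, 0.0], [-0.0, -0.0, -1.0]]
contact_force: [-0.5, 0.1, -1.0]
finger_gap: 0.0428
grip_force: 0.0
```

Emit:
servo_tool --series '[[[0,0,0.5],[0,0,0]],[[0,0,0.5],[0,0,0]],[[0,0,0],[0,0,0]]]'

```text
time_s: 38.72
tcp_pos: [0.4398, 0.2948, 0.0459]
tcp_rot: [[1.0, 0.001, -0.004], [0.001, -1.0, -0.002], [-0.004, 0.002, -1.0]]
contact_force: [0.2, -0.2, 0.2]
finger_gap: 0.0427
grip_force: 0.0
```

Emit:
servo_tool --series '[[[0,0,0],[0,0,0]],[[0,0,0],[0,0,0]],[[0,0,0],[0,0,0]],[[0,0,0],[0,0,0]],[[0,0,0],[0,0,0]]]' --jaw 0 --newtons 25

```text
time_s: 39.13
tcp_pos: [0.4418, 0.2934, 0.0489]
tcp_rot: [[1.0, -0.002, 0.0], [-0.002, -1.0, -0.003], [0.0, 0.003, -1.0]]
contact_force: [1.3, -5.2, -3.7]
finger_gap: 0.0111
grip_force: 24.3
```

Emit:
servo_tool --series '[[[0,0.07,-0.185],[0,0,0]],[[0,0.09,-0.175],[0,0,0]],[[0,0.11,-0.17],[0,0,0]],[[0,0.13,-0.155],[0,0,0]]]'

```text
time_s: 39.47
tcp_pos: [0.4417, 0.2816, 0.0693]
tcp_rot: [[1.0, -0.003, 0.001], [-0.003, -1.0, -0.002], [0.001, 0.002, -1.0]]
contact_force: [3.6, -4.8, -8.8]
finger_gap: 0.011
grip_force: 24.3
```

Emit:
servo_tool --series '[[[0,0.14,-0.14],[0,0,0]],[[0,0.155,-0.125],[0,0,0]],[[0,0.165,-0.105],[0,0,0]],[[0,0.18,-0.09],[0,0,0]]]'

```text
time_s: 39.8
tcp_pos: [0.4417, 0.2649, 0.0835]
tcp_rot: [[1.0, -0.001, 0.002], [-0.001, -1.0, 0.002], [0.002, -0.002, -1.0]]
contact_force: [3.3, -0.4, -4.8]
finger_gap: 0.011
grip_force: 24.5
```

Emit:
servo_tool --series '[[[0,0.185,-0.07],[0,0,0]],[[0,0.195,-0.05],[0,0,0]],[[0,0.195,-0.03],[0,0,0]],[[0,0.2,-0.01],[0,0,0]],[[0,0,0],[0,0,0]]]'

```text
time_s: 40.22
tcp_pos: [0.4417, 0.2421, 0.0892]
tcp_rot: [[1.0, -0.001, 0.002], [-0.001, -1.0, 0.002], [0.002, -0.002, -1.0]]
contact_force: [0.1, 1.7, 8.6]
finger_gap: 0.0108
grip_force: 25.6
```

Emit:
servo_tool --series '[[[0,0.08,0],[0,0,0]],[[0,0,0],[0,0,0]]]'

```text
time_s: 40.38
tcp_pos: [0.4417, 0.2405, 0.0892]
tcp_rot: [[1.0, -0.001, 0.003], [-0.001, -1.0, 0.003], [0.003, -0.003, -1.0]]
contact_force: [-0.7, 2.3, 8.1]
finger_gap: 0.0109
grip_force: 25.5
```

Emit:
servo_tool --series '[[[0,0.08,0],[0,0,0]],[[0,0,0],[0,0,0]]]'

```text
time_s: 40.55
tcp_pos: [0.4417, 0.2396, 0.0891]
tcp_rot: [[1.0, 0.0, 0.003], [0.0, -1.0, 0.005], [0.003, -0.005, -1.0]]
contact_force: [1.4, 6.5, 5.2]
finger_gap: 0.0108
grip_force: 25.4
```

```bash
python3 - <<'E'
from h import *
st(); t0=cv2.imread('top0.png'); s0=cv2.imread('scene0.png')
for n,a in(('top',t0),('scene',s0)):
    c=cam(n)
    for lab,im in(('t0',a),('now',c['img'])):
        h=cv2.cvtColor(im,cv2.COLOR_BGR2HSV); m=(h[...,0]>20)&(h[...,0]<32)&(h[...,1]>150)&(h[...,2]>120)
        roi=np.zeros(m.shape,bool)
        if n=='top': roi[208:222,185:225]=1
        else: roi[185:225,300:340]=1
        k=np.argwhere(m&roi); print(n,lab,len(k),k.mean(0) if len(k) else None)
E
```

```text
40.55 [0.4417 0.2396 0.0891] [1.4 6.5 5.2] 0.0108 25.4
top t0 11 [210.63636364 208.09090909]
top now 0 None
scene t0 0 None
scene now 0 None
```

The side force rose to 6.5 N while the pin hardly moved, so the latch is at its upright stop. I'll let go and back away.

Emit:
servo_tool --series '[[[0,0,0],[0,0,0]],[[0,0,0],[0,0,0]],[[0,0,0],[0,0,0]],[[0,0,-0.6],[0,0,0]],[[0,0,-1],[0,0,0]]]' --jaw 0.5

```text
time_s: 41.07
tcp_pos: [0.4384, 0.2343, 0.133]
tcp_rot: [[1.0, -0.002, -0.007], [-0.002, -1.0, -0.004], [-0.007, 0.005, -1.0]]
contact_force: [0.6, -0.0, -0.1]
finger_gap: 0.043
grip_force: 0.0
```

Emit:
servo_tool --series '[[[0,0,-1],[0,0,0]],[[0,0,-1],[0,0,0]],[[0,1,-1],[0,0,0]],[[0,1,0],[0,0,0]],[[0,1,0],[0,0,0]]]'

```text
time_s: 41.48
tcp_pos: [0.4412, 0.1459, 0.2266]
tcp_rot: [[1.0, -0.001, 0.003], [-0.001, -1.0, 0.001], [0.003, -0.001, -1.0]]
contact_force: [0.2, 0.7, -0.3]
finger_gap: 0.0431
grip_force: 0.0
```

Emit:
servo_tool --series '[[[0,1,0],[0,0,0]],[[0,1,0],[0,0,0]],[[0,1,0],[0,0,0]],[[0,1,0],[0,0,0]],[[0,1,0],[0,0,0]]]'

```text
time_s: 41.9
tcp_pos: [0.4395, -0.005, 0.2247]
tcp_rot: [[1.0, -0.002, -0.001], [-0.002, -1.0, -0.0], [-0.001, 0.0, -1.0]]
contact_force: [-0.3, 0.4, -0.4]
finger_gap: 0.0427
grip_force: 0.0
```

Emit:
servo_tool --series '[[[0,1,0],[0,0,0]],[[0,1,0],[0,0,0]],[[0,1,0],[0,0,0]],[[0,0,0],[0,0,0]],[[0,0,0],[0,0,0]]]'

```text
time_s: 42.32
tcp_pos: [0.4394, -0.0948, 0.2245]
tcp_rot: [[1.0, -0.006, -0.002], [-0.006, -1.0, -0.0], [-0.002, 0.0, -1.0]]
contact_force: [-0.5, 0.5, -0.2]
finger_gap: 0.0426
grip_force: 0.0
```

```bash
python3 - <<'E'
from h import *
st()
for n,roi in(('top',(205,228,185,250)),('scene',(180,225,285,340))):
    a=cv2.imread(n+'0.png').astype(int); b=cam(n)['img'].astype(int); d=np.abs(a-b).max(2)
    r0,r1,c0,c1=roi; d=d[r0:r1,c0:c1]; k=np.argwhere(d>40); print(n,'changed px',len(k),(k+[r0,c0]).tolist()[:12], 'mean',d.mean().round(1))
E
```

```text
42.32 [ 0.4394 -0.0948  0.2245] [-0.5  0.5 -0.2] 0.0426 0.0
top changed px 34 [[209, 206], [209, 207], [210, 206], [210, 207], [210, 210], [210, 211], [211, 206], [211, 207], [211, 211], [212, 206], [212, 207], [212, 211]] mean 4.2
scene changed px 25 [[192, 320], [193, 317], [193, 318], [193, 319], [194, 316], [194, 317], [194, 323], [195, 311], [195, 312], [195, 315], [195, 321], [195, 322]] mean 4.3
```

```bash
python3 - <<'E'
from h import *
c=cam('top')
for lab,im in(('t0',cv2.imread('top0.png')),('now',c['img'])):
    h=im[214:222,200:218].astype(float); w=np.clip(h[...,0]-h[...,2]+20,0,None)  # bluish pin against brown
    col=(w*np.arange(200,218)).sum()/w.sum(); print(lab,col,plane(c,(col,217.5),.1055))
    b=im[216:222,218:252].astype(float); bw=np.clip(b[...,0]-b[...,2]+20,0,None); cols=np.where(bw.sum(0)>20)[0]+218; print('bar cols',cols.min(),cols.max(),plane(c,((cols.min()+cols.max())/2,219),.0955))
E
```

```text
t0 207.56484149855908 [0.44999046 0.24439075 0.1055    ]
bar cols 223 245 [0.44675191 0.13298146 0.0955    ]
now 208.95341614906832 [0.45015379 0.23852085 0.1055    ]
bar cols 223 245 [0.44675191 0.13298146 0.0955    ]
```

The pin now sits 105.5 mm from the handle's middle, which is upright, and the handle is back where it started. Handing in.

```bash
python3 -c "
from workcell import env
print(env.job_done())"
```

```text
the job is handed in; nothing more can be done
None
```

Job handed in: both canisters were sealed and stood upright in the case, the lid is shut and the latch is back upright over its stud. No verdict came back, so the result is from my own measurements and pictures.

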